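# Slide a brake pad under the thickness gauge

## Task

Push the brake pad flat along the bench, long way in, through the open mouth of the low aluminium bridge gauge until its leading end rests squarely against the gauge's stop, then back the hand off. Only push it: do not lift, pick up or tip the pad, and leave the socket, can and wrench where they are.

Things in the scene. Friction and masses are not known exactly. Their poses are not given: they have to be found in the camera images.
- pad_center (a point): Loose car brake pad lying flat, dark friction block up: steel backing plate 130 x 54 x 6 mm (full outline), friction block 110 x 50 x 10 mm centred on top, 16 mm thick in all, 0.25 to 0.5 kg. The point is its centre, 8 mm above the bench; x along the 130 mm length, y along the 54 mm width, z up.
- pad: The same brake pad; origin at the centre of its underside, same axes. It starts 15 to 21 cm in front of the gauge's origin, +x end towards the mouth, up to 30 mm off the passage's middle line and turned up to 0.35 rad from it. Either long side or end may be pushed.
- gauge: Aluminium bridge gauge fixed to the bench. Origin on the bench under the middle of the roof; x along the passage from mouth to stop, y across, z up. Roof x -30 to +30 mm, 100 mm wide, underside 19.5 mm, top 31.5 mm (screw heads 34 mm) above the bench. Passage 68 mm wide between 16 mm sides, no floor plate. Behind the roof the sides run on as 12 mm high rails to x = +67 mm.
- gauge_mouth (a point): Middle of the gauge's open mouth, 10 mm above the bench, at x = -30 mm in the gauge's frame; the only way in. Axes as the gauge's.
- gauge_stop (a point): Middle of the stop's face (9 mm above the bench, x = +55 mm in the gauge's frame, axes as the gauge's). The stop is an 18 mm high block across the passage, seen behind the roof. With the pad home against it, the pad's centre is at x = -10 mm in the gauge's frame and 45 mm of the pad still sticks out of the mouth.
- socket_center (a point): Loose steel wheel-nut socket standing upright, 32 mm diameter, 50 mm high; the point is its centre. Not to be moved.
- can: Loose red spray can, 60 mm diameter, 130 mm high, upright; origin at the centre of its underside. Not to be moved.
- wrench: Loose steel open-ended wrench, 180 mm long, lying along its own x; origin under its middle. Not to be moved.
Not all that is in view belongs to the job. There is more than one size of the pad; the job needs the smallest.

How it is judged (in metres and radians):
On the way:
1. the pad's leading end goes in under the roof, flat on the bench (x of pad_center in the frame of gauge between -0.085 and -0.02 m and y of pad_center in the frame of gauge between -0.02 and 0.02 m and height (world z) of pad_center below 0.012 m), for 0.05 s.
At the end, for the whole second after the job is handed in: The pad lies flat and at rest on the bench in the gauge's passage, within 5 mm of the stop and square to it within 0.09 rad (5 degrees) (x of pad_center in the frame of gauge between -0.015 and -0.006 m and y of pad_center in the frame of gauge between -0.012 and 0.012 m and angle between the x axis of pad_center and the x axis of gauge, either way round below 0.09 rad and height (world z) of pad_center below 0.01 m and angle between pad_center's own z axis and vertical below 0.04 rad and linear speed of pad below 0.01 m/s); the robot touches nothing.
It fails at once if the pad is lifted off the bench (its centre rises by more than 6 mm) (height (world z) of pad_center above 0.014 m).
It fails at once if the pad is tipped by more than 0.12 rad (angle between pad_center's own z axis and vertical above 0.12 rad).
It fails at once if the socket is moved by more than 15 mm (distance of socket_center from where it was at the start of the episode above 0.015 m).
It fails at once if the can is moved by more than 15 mm (distance of can from where it was at the start of the episode above 0.015 m).
It fails at once if the wrench is moved by more than 15 mm (distance of wrench from where it was at the start of the episode above 0.015 m).
It also fails if it takes over 61 s, if anything falls off the work surface, if the arm or the gripper's body presses on something with over 40 N, if the wrist force passes 120 N, or if a joint passes its speed limit or range.

## Robot

A 6-joint arm with a two-finger parallel gripper is mounted at the origin on the work surface. World frame = base frame: x ahead of the robot, y to its left, z up, the work surface at z = 0. Lengths are in m, angles in degrees, forces in N, time in s.
With the tool pointing down it reaches from about 0.4 to 0.825 m from the base axis. Payload 7 kg.
Tool frame: the origin (TCP) lies midway between the tips of the shut fingers; the grasp point (between the pads) lies 19 mm behind it (r.hold_point_z is the distance from the TCP to the grasp point, in m); x points along the fingers, y is the direction in which the jaws open and shut, and the axes are right-handed (so a half turn about x gives the same grasp; the last joint's range is limited). The gripper opens to 88 mm and grips with 3 to 60 N. Pads are 19 mm wide; open, the fingers measure 130 mm over their backs; the gripper's body (78 mm by 193 mm) begins 47 mm behind the grasp point.
Start: joints at [-51.962, 20.546, 0.682, 0, -70.136, -16.507], TCP at [0.248, -0.628, 0.202] pointing down, gripper open.
Joint ranges: [-176.03, 176.03], [-82.01, 121.73], [-58.28, 71.71], [-173.87, 95.51], [-174.79, -0.11], [-173.66, 173.66]. Speed limits (degrees/s): [136.94, 136.94, 172.46, 180, 180, 180].

## Interface

Orientations are given as [roll, pitch, yaw] about the fixed x, y, z axes, in that order (R = Rz(yaw) Ry(pitch) Rx(roll)).
In Python, from plant import r, viewer, order gives the robot as it stands. The module is installed in compiled form; this text tells all that it offers.
- The arm moves only by the shell command python3 -m creep 'ROWS' [FORCE]. ROWS is JSON, a list of rows, each an object of numbers: "ax", "ay", "az": the turn, a rotation vector about the tool's x, y, z in degrees; "tx", "ty", "tz": the shift along the tool's x, y, z in m; "fingers": the finger opening in m, from 0 to 0.0876. A call has 1 to 5 rows; each row is the pose to reach, as a shift and turn from the pose commanded when the call began, along the tool's axes at that moment; what a row does not reach only later rows make up. A row lasts 1/10 s, in which the tool goes at most 50 mm and 8.59 degrees, less where a joint would pass 70% of its speed; a pose out of reach is approached as far as the arm can. A call with a gripper value outside its range is refused whole. The fingers move at their own pace and stop on an object; FORCE is the grip in N (left out, the last holds). Time passes only in rows, so rows that repeat a pose let the fingers close. It gives the time, the measured TCP pose, the force and the opening at its end, in the units of the state.
- r.get_state(): the state, without advancing time (a new reading comes with each control period).
- viewer.capture(name): name is "side" or "top" or "wrist"; returns a dict with "pixels" (480x640x3 uint8, blue, green, red), "depth" (480x640 float32, m along the optical axis (not along the pixel's ray), 0 where there is no reading), "fx", "fy", "cx", "cy" (pixels), "rvec" (rotation vector, rad) and "tvec" (3), from world to camera coordinates, as OpenCV has them; the wrist camera has in their place "T_tool_cam" (4x4, takes a point from camera to tool coordinates, whose origin is the TCP and whose axes are the tool frame's). Camera axes: x right, y down, z forward; pixel columns grow to the right and rows downward; lengths in m; the calibration is good to about 2 mm. A picture is of the moment at which its call begins: read the wrist's pose just before it.
- order.close_job(): hands the job in, once; it reports no verdict.
The state is a dict: "time_s": time; "joints": joint angles; "qd": joint speeds; "joint_torque": joint torques, N m; "tcp_pos": TCP position; "eef_rot": TCP orientation; "contact_force": force on the tool from outside, world axes, zero at the start; "moment": the same for the moment, N m; "gripper_width": finger opening in m.
Only numpy, scipy, OpenCV 4.12 (cv2) and the standard library are available. Lean on these libraries where they do the work, as an engineer would, in place of code of your own. Each camera call takes 0.05 s, during which the arm holds its last target.

## Working session

There is one attempt and no reset: what is moved stays moved. The work goes in short steps, Python scripts to look and compute and a shell command to move; the robot and the scene stay as the last step left them, time stands still between calls to the robot, and variables do not carry over. Pictures are saved under pics/ and viewed, and the job is handed in when it is done.

```bash
mkdir -p pics
cat > h.py <<'E'
import numpy as np, cv2
from scipy.spatial.transform import Rotation as R
from plant import r, viewer, order
def tool():
    s=r.get_state(); T=np.eye(4); T[:3,:3]=R.from_euler('xyz',s['eef_rot'],degrees=True).as_matrix(); T[:3,3]=s['tcp_pos']; return T
def cap(n,fn=None):
    Tt=tool(); c=viewer.capture(n)
    if n=='wrist': W=Tt@np.array(c['T_tool_cam'])
    else:
        W=np.eye(4); Rm=cv2.Rodrigues(np.array(c['rvec'],float))[0]; W[:3,:3]=Rm.T; W[:3,3]=-Rm.T@np.array(c['tvec']).ravel()
    c['W']=W
    np.savez('last_%s.npz'%n,**{k:np.array(v) for k,v in c.items()})
    if fn: cv2.imwrite('pics/'+fn,c['pixels'])
    return c
def load(n): return dict(np.load('last_%s.npz'%n))
def onplane(c,u,v,z):
    d=np.array([(u-c['cx'])/c['fx'],(v-c['cy'])/c['fy'],1.]); d=c['W'][:3,:3]@d; o=c['W'][:3,3]
    return o+d*(z-o[2])/d[2]
def bydepth(c,u,v):
    d=c['depth'][int(v),int(u)]; p=np.array([(u-c['cx'])/c['fx']*d,(v-c['cy'])/c['fy']*d,d,1]); return (c['W']@p)[:3]
def proj(c,P):
    p=np.linalg.inv(c['W'])@np.append(P,1); return c['fx']*p[0]/p[2]+c['cx'],c['fy']*p[1]/p[2]+c['cy']
E
python3 - <<'E'
from h import *
s=r.get_state(); print(s['time_s'],s['tcp_pos'],s['eef_rot'],s['contact_force'],s['gripper_width'])
for n in('top','side'): c=cap(n,n+'0.png'); print(n,c['W'].round(3).tolist(),c['fx'])
E
```

```text
0.0 [ 0.24749569 -0.62740524  0.20080504] [ 95.55610177  89.90298805 117.08203799] [ 0.49290911 -0.12483085  0.05771355] 0.08761965287579099
top [[-0.008, -0.995, 0.103, 0.433], [-1.0, 0.01, 0.024, -0.073], [-0.025, -0.102, -0.994, 1.281], [0.0, 0.0, 0.0, 1.0]] 605.9910775475212
side [[-0.994, -0.071, 0.086, 0.443], [-0.111, 0.566, -0.817, 0.915], [0.01, -0.822, -0.57, 0.745], [0.0, 0.0, 0.0, 1.0]] 524.0809951585285
```

View pics/top0.png

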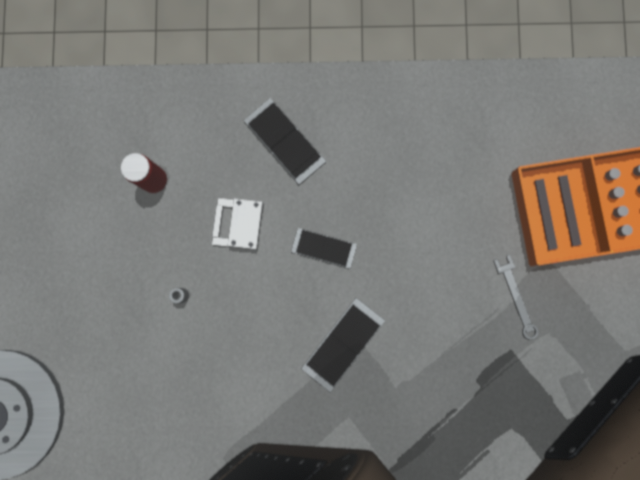

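View pics/side0.png

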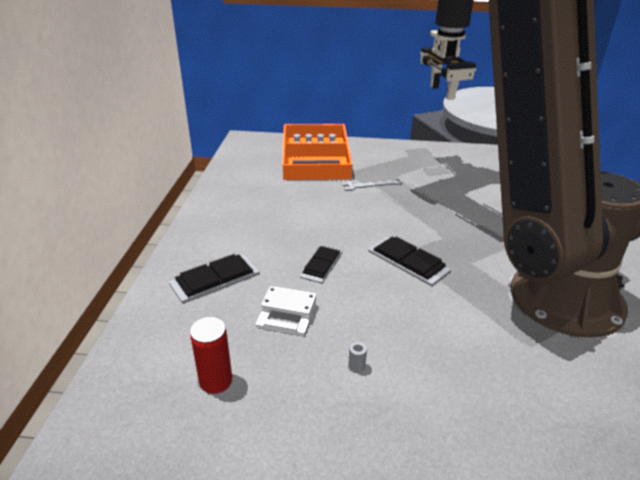

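The top view shows the gauge at about (238,224), with its mouth to the right and its stop to the left. The smallest pad is at (324,248), the can at (140,170), the socket at (178,296) and the wrench at (517,297). I'll enlarge it to read corners.

Run:
```python
from h import *
c=load('top'); im=c['pixels'][185:285,205:365]
cv2.imwrite('pics/crop0.png',cv2.resize(im,None,fx=5,fy=5,interpolation=cv2.INTER_CUBIC))
```

```text
(no output)
```

View pics/crop0.png

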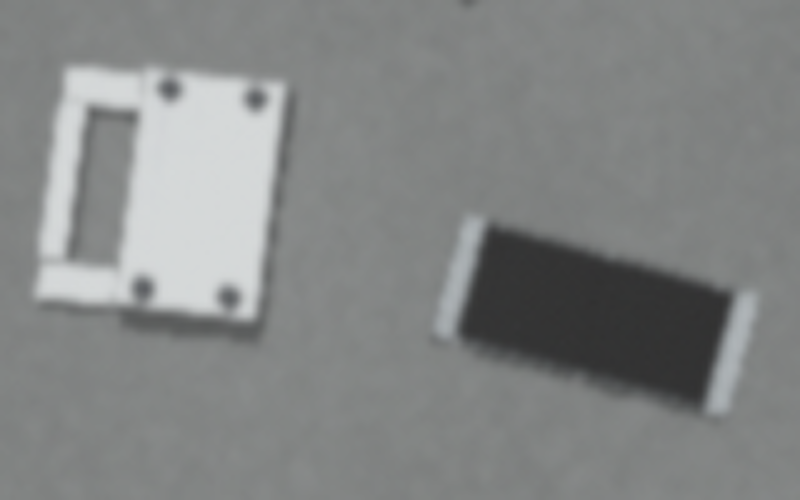

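Read from the crop: roof corners at (148,68), (289,81), (260,323), (118,303); pad plate corners at (468,214), (757,290), (728,415), (435,339).

```bash
cat > m.py <<'E'
from h import *
def frames(c,roof,pad,off=(205,185),s=5):
    def w(ps,z): return np.array([onplane(c,off[0]+u/s-.5+.5/s,off[1]+v/s-.5+.5/s,z) for u,v in ps])[:,:2]
    # order: +x end... roof: stop-side A, mouth A, mouth B, stop-side B ; pad: lead A, tail A, tail B, lead B
    def fr(p):
        d=(p[0]+p[3]-p[1]-p[2])/2; e=(p[3]-p[0]+p[2]-p[1])/2
        return p.mean(0),np.degrees(np.arctan2(d[1],d[0])),np.linalg.norm(d),np.linalg.norm(e)
    return fr(w(roof,.0315)),fr(w(pad,.006))
def rel(g,p):
    a=np.radians(g[1]); d=p[0]-g[0]
    return np.array([np.cos(a)*d[0]+np.sin(a)*d[1],-np.sin(a)*d[0]+np.cos(a)*d[1]]),p[1]-g[1]
E
python3 - <<'E'
from m import *
c=load('top')
g,p=frames(c,[(148,68),(289,81),(260,323),(118,303)],[(468,214),(757,290),(728,415),(435,339)])
print(g);print(p);print(rel(g,p))
for n,u,v in [('can',135,166),('socket',178,296)]: print(n,bydepth(c,u,v))
T=tool();print(T.round(3))
E
```

```text
(array([0.58836116, 0.10792845]), np.float64(82.71473705199537), np.float64(0.059691656260393994), np.float64(0.10072698112890868))
(array([ 0.53822912, -0.05505168]), np.float64(74.7499313209395), np.float64(0.1270495966041936), np.float64(0.05452803362613529))
(array([-0.16802162,  0.02905991]), np.float64(-7.9648057310558755))
can [0.69090474 0.30993309 0.12972225]
socket [4.38745200e-01 2.54780029e-01 1.90126474e-04]
[[-0.001 -0.367  0.93   0.248]
 [ 0.001  0.93   0.367 -0.627]
 [-1.     0.001 -0.     0.201]
 [ 0.     0.     0.     1.   ]]
```

```bash
cat > go.py <<'E'
# need to reach gauge-frame goal: go.py gx gy z yawrel(tool y vs gauge x, deg)
import sys
from h import *
G=np.array([0.58836,0.10793]); A=82.71
def info(gx,gy,z,yaw):
    T=tool(); a=np.radians(A)
    p=np.array([*(G+np.array([[np.cos(a),-np.sin(a)],[np.sin(a),np.cos(a)]])@[gx,gy]),z])
    t=np.radians(A+yaw); y=np.array([np.cos(t),np.sin(t),0]); x=np.array([0,0,-1.]); D=np.c_[x,y,np.cross(x,y)]
    print('shift',(T[:3,:3].T@(p-T[:3,3])).round(4),'turn',np.degrees(R.from_matrix(T[:3,:3].T@D).as_rotvec()).round(2))
    d=T[:3,3]-[*G,0]; print('now gauge',round(float(np.cos(a)*d[0]+np.sin(a)*d[1]),4),round(float(-np.sin(a)*d[0]+np.cos(a)*d[1]),4),T[2,3].round(4),'F',r.get_state()['contact_force'].round(2),'t',r.get_state()['time_s'])
if __name__=='__main__': info(*map(float,sys.argv[1:5]))
E
python3 go.py -.168 .086 .12 0
python3 -m creep '[{"ty":0.045,"tz":0.043,"fingers":0},{"ty":0.08,"tz":0.076,"fingers":0},{"ty":0.115,"tz":0.109,"fingers":0},{"ty":0.15,"tz":0.142,"fingers":0},{"ty":0.18,"tz":0.17,"fingers":0}]'
python3 go.py -.168 .086 .12 0
```

```text
shift [0.0815 0.4532 0.4306] turn [28.82 -0.03 -0.08]
now gauge -0.7727 0.2448 0.2009 F [-0.48 -0.16 -0.64] t 0.1
shift [0.0815 0.4532 0.4306] turn [28.82 -0.03 -0.08]
now gauge -0.7727 0.2448 0.2009 F [-0.48 -0.16 -0.64] t 0.1invalid input
```

```bash
python3 -m creep '[{"ax":0,"ay":0,"az":0,"tx":0,"ty":0.045,"tz":0.043,"fingers":0.0},{"ax":0,"ay":0,"az":0,"tx":0,"ty":0.08,"tz":0.076,"fingers":0.0},{"ax":0,"ay":0,"az":0,"tx":0,"ty":0.115,"tz":0.109,"fingers":0.0},{"ax":0,"ay":0,"az":0,"tx":0,"ty":0.15,"tz":0.142,"fingers":0.0},{"ax":0,"ay":0,"az":0,"tx":0,"ty":0.18,"tz":0.17,"fingers":0.0}]'
python3 go.py -.168 .086 .12 0
```

```text
time_s: 0.6
tcp_pos: [0.3399, -0.396, 0.2014]
eef_rot: [104.2, 90.0, 125.7]
contact_force: [0.4, -0.3, 0.2]
gripper_width: 0.0534
shift [0.0815 0.2719 0.2597] turn [ 2.881e+01 -1.000e-02 -2.000e-02]
now gauge -0.5314 0.1825 0.2014 F [ 0.38 -0.32  0.21] t 0.6
```

```bash
python3 -m creep '[{"ax":6,"ay":0,"az":0,"tx":0,"ty":0.034,"tz":0.033,"fingers":0.0},{"ax":12,"ay":0,"az":0,"tx":0.01,"ty":0.068,"tz":0.065,"fingers":0.0},{"ax":18,"ay":0,"az":0,"tx":0.02,"ty":0.102,"tz":0.098,"fingers":0.0},{"ax":24,"ay":0,"az":0,"tx":0.03,"ty":0.136,"tz":0.13,"fingers":0.0},{"ax":28.8,"ay":0,"az":0,"tx":0.04,"ty":0.17,"tz":0.162,"fingers":0.0}]'
python3 go.py -.168 .086 .12 0
```

```text
time_s: 1.1
tcp_pos: [0.4283, -0.1786, 0.1615]
eef_rot: [24.5, 90.0, 17.0]
contact_force: [1.3, 0.4, -0.7]
gripper_width: 0.0133
shift [0.0415 0.1366 0.0359] turn [-0.22  0.02 -0.01]
now gauge -0.3045 0.1225 0.1615 F [ 1.26  0.4  -0.66] t 1.1
```

```bash
python3 -m creep '[{"ax":0,"ay":0,"az":0,"tx":0.01,"ty":0.035,"tz":0.009,"fingers":0.0},{"ax":0,"ay":0,"az":0,"tx":0.02,"ty":0.07,"tz":0.018,"fingers":0.0},{"ax":0,"ay":0,"az":0,"tx":0.03,"ty":0.105,"tz":0.027,"fingers":0.0},{"ax":0,"ay":0,"az":0,"tx":0.041,"ty":0.137,"tz":0.036,"fingers":0.0},{"ax":0,"ay":0,"az":0,"tx":0.041,"ty":0.137,"tz":0.036,"fingers":0.0}]'
python3 go.py -.168 .086 .004 0
python3 - <<'E'
from h import *
for n in('wrist','side','top'): cap(n,n+'1.png')
E
```

```text
time_s: 1.6
tcp_pos: [0.4816, -0.0465, 0.1193]
eef_rot: [-165.8, 89.9, -172.9]
contact_force: [-1.0, 0.2, -1.1]
gripper_width: 0.0003
shift [ 0.1153 -0.0013  0.0005] turn [ 0.18 -0.1   0.03]
now gauge -0.1667 0.0863 0.1193 F [-1.    0.17 -1.14] t 1.6
```

View pics/wrist1.png

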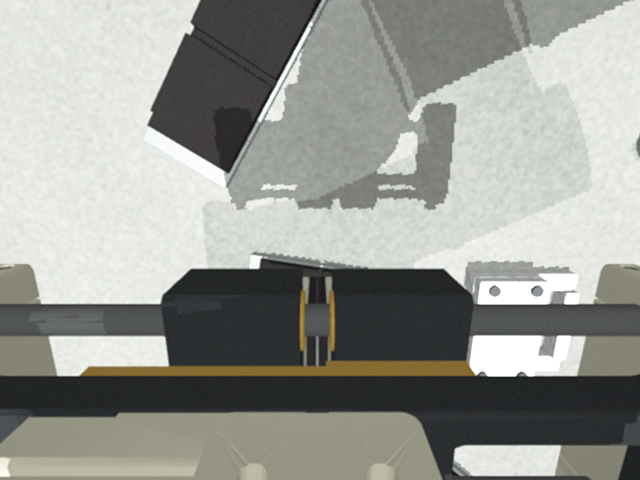

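View pics/side1.png

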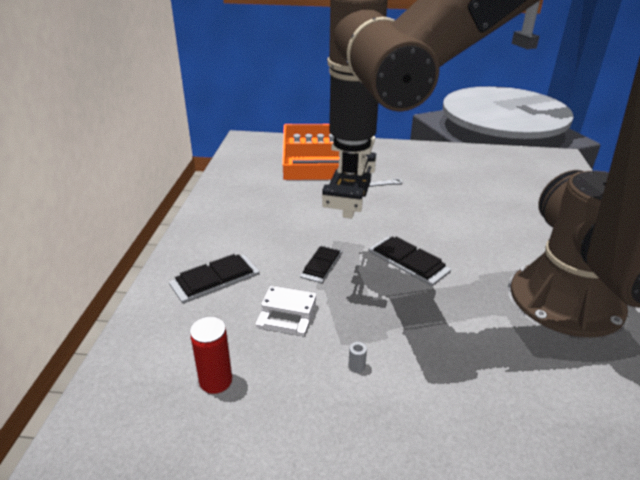

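```bash
python3 - <<'E'
from h import *
import go
cv2.imwrite('pics/x.png',load('top')['pixels'])
c=load('top'); a=np.radians(go.A)
for u,v in [(357,300),(303,367),(178,296)]:
    d=onplane(c,u,v,.006)[:2]-go.G; print(np.cos(a)*d[0]+np.sin(a)*d[1],-np.sin(a)*d[0]+np.cos(a)*d[1])
E
python3 -m creep '[{"ax":0,"ay":0,"az":0,"tx":0.03,"ty":0,"tz":0,"fingers":0.0},{"ax":0,"ay":0,"az":0,"tx":0.06,"ty":0,"tz":0,"fingers":0.0},{"ax":0,"ay":0,"az":0,"tx":0.085,"ty":-0.001,"tz":0,"fingers":0.0},{"ax":0,"ay":0,"az":0,"tx":0.105,"ty":-0.001,"tz":0,"fingers":0.0},{"ax":0,"ay":0,"az":0,"tx":0.115,"ty":-0.001,"tz":0,"fingers":0.0}]'
python3 go.py -.168 .04 .004 0
```

```text
-0.24964491595263438 0.13033981896572408
-0.1542671520286155 0.28073832943676336
0.12520038772294323 0.16687753438668618
time_s: 2.25
tcp_pos: [0.4798, -0.0513, 0.0046]
eef_rot: [-160.2, 89.9, -167.6]
contact_force: [-0.2, 0.4, 0.6]
gripper_width: 0.0006
shift [0.0005 0.0038 0.0474] turn [-0.08 -0.1   0.04]
now gauge -0.1717 0.0874 0.0046 F [-0.17  0.38  0.58] t 2.25
```

View pics/top1.png

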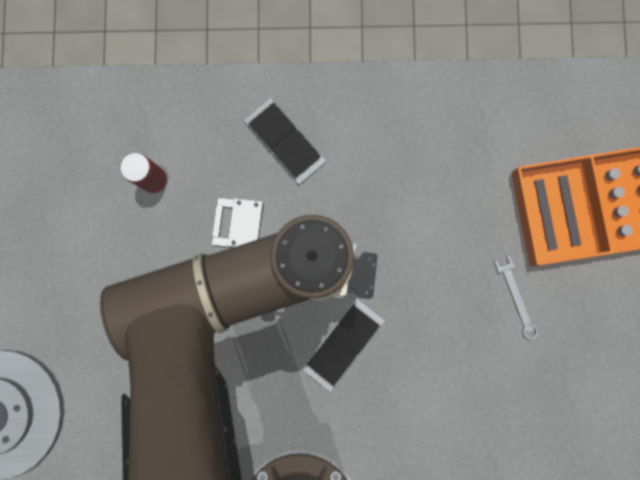

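```bash
python3 -m creep '[{"ax":0,"ay":0,"az":0,"tx":0.0005,"ty":0.003,"tz":0.006,"fingers":0.0},{"ax":0,"ay":0,"az":0,"tx":0.0005,"ty":0.003,"tz":0.012,"fingers":0.0},{"ax":0,"ay":0,"az":0,"tx":0.0005,"ty":0.003,"tz":0.017,"fingers":0.0},{"ax":0,"ay":0,"az":0,"tx":0.0005,"ty":0.003,"tz":0.021,"fingers":0.0},{"ax":0,"ay":0,"az":0,"tx":0.0005,"ty":0.003,"tz":0.025,"fingers":0.0}]'
python3 -m creep '[{"ax":0,"ay":0,"az":0,"tx":0,"ty":0,"tz":0.003,"fingers":0.0},{"ax":0,"ay":0,"az":0,"tx":0,"ty":0,"tz":0.006,"fingers":0.0},{"ax":0,"ay":0,"az":0,"tx":0,"ty":0,"tz":0.009,"fingers":0.0},{"ax":0,"ay":0,"az":0,"tx":0,"ty":0,"tz":0.012,"fingers":0.0},{"ax":0,"ay":0,"az":0,"tx":0,"ty":0,"tz":0.014,"fingers":0.0}]'
python3 go.py -.168 .037 .004 0
python3 - <<'E'
from h import *
c=cap('side','side2.png')
cv2.imwrite('pics/side2c.png',cv2.resize(c['pixels'][215:345,235:395],None,fx=5,fy=4.6,interpolation=cv2.INTER_CUBIC)[:600])
E
```

```text
time_s: 2.75
tcp_pos: [0.507, -0.0502, 0.0059]
eef_rot: [23.4, 89.9, 16.1]
contact_force: [-0.5, 0.3, -0.2]
gripper_width: 0.0006
time_s: 3.25
tcp_pos: [0.5203, -0.0521, 0.0052]
eef_rot: [-146.4, 90.0, -153.7]
contact_force: [0.2, 0.3, -0.5]
gripper_width: 0.0007
shift [ 0.0012 -0.0007  0.0102] turn [ 0.02 -0.    0.  ]
now gauge -0.1673 0.0472 0.0052 F [ 0.16  0.31 -0.46] t 3.25
```

View pics/side2.png

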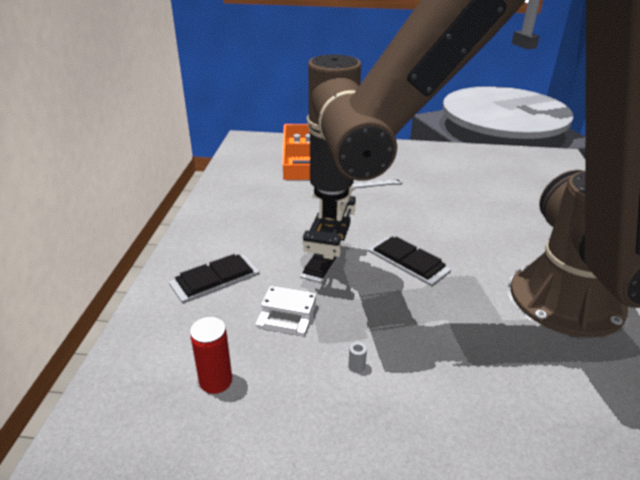

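View pics/side2c.png

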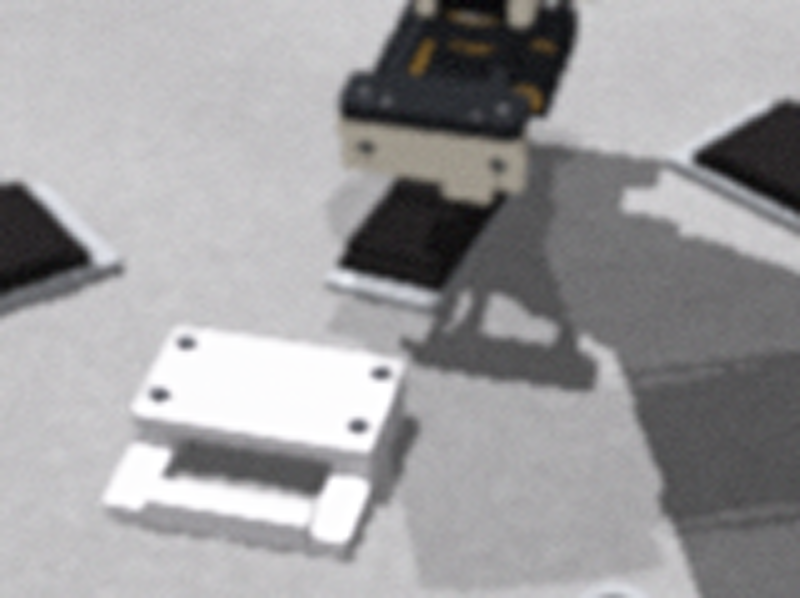

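The crop shows the pad's lead end (light plate edge) from (327,280) to (440,297) in the crop, mostly aligned, with the hand hiding the tail.

```bash
cat > sd.py <<'E'
from h import *
import go
def g(p):
    a=np.radians(go.A); d=np.array(p)[:2]-go.G
    return np.array([np.cos(a)*d[0]+np.sin(a)*d[1],-np.sin(a)*d[0]+np.cos(a)*d[1]])*1000
def sg(pts,z,off=(235,215),s=(5,4.6),c=None):
    c=c or load('side')
    return [g(onplane(c,off[0]+u/s[0]-.4,off[1]+v/s[1]-.4,z)).round(1) for u,v in pts]
E
python3 - <<'E'
from sd import *
print('lead',sg([(327,280),(440,297)],.006))
print('roof mouthL/R stopL/R',sg([(183,327),(406,362),(372,453),(133,410)],.0315))
E
```

```text
lead [array([-107.4,   -5.3]), array([-107.2,   47. ])]
roof mouthL/R stopL/R [array([-28.2, -46.6]), array([-27.7,  50.9]), array([34. , 52.3]), array([ 31.1, -48.6])]
```

Run:
```python
from sd import *
print('left block edge',sg([(342,264),(372,223),(398,185)],.016), 'right',sg([(437,284),(470,240),(500,200)],.016))
c=load('side')
cv2.imwrite('pics/side2d.png',cv2.resize(c['pixels'][240:290,290:350],None,fx=12,fy=12,interpolation=cv2.INTER_CUBIC)[:600])
```

```text
left block edge [array([-109. ,    1.3]), array([-144.2,    6. ]), array([-178.1,    9.8])] right [array([-104.5,   46.1]), array([-141.9,   52.6]), array([-177.6,   58.8])]
```

View pics/side2d.png

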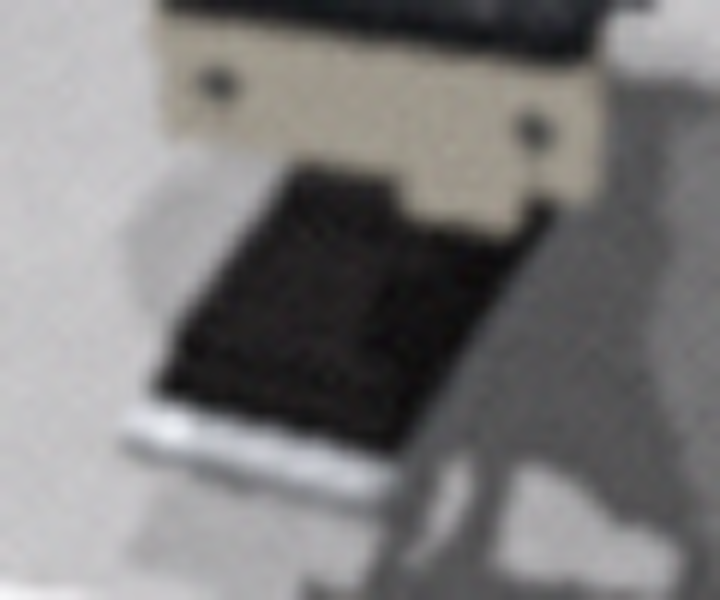

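Run:
```python
from sd import *
c=load('side');T=tool();print(proj(c,T[:3,3]),c['depth'][258,328], [bydepth(c,u,v).round(4) for u,v in [(328,256),(325,256),(331,257),(312,262),(312,250)]], [g(bydepth(c,u,v)) for u,v in [(328,257)]])
for u,v in [(324,255),(326,256),(328,256),(330,257),(332,257),(328,250)]: print(u,v,bydepth(c,u,v).round(4))
```

```text
(np.float64(328.5291691823467), np.float64(263.5807131504711)) 1.214089 [array([ 0.5209, -0.0355,  0.0393]), array([ 0.5281, -0.0395,  0.0357]), array([ 0.514 , -0.0353,  0.0373]), array([ 0.5574, -0.0361,  0.0184]), array([0.5494, 0.0307, 0.101 ])] [array([-154.88117663,   47.91968291])]
324 255 [ 0.5304 -0.0394  0.0384]
326 256 [ 0.5255 -0.0359  0.0386]
328 256 [ 0.5209 -0.0355  0.0393]
330 257 [ 0.5163 -0.0353  0.0371]
332 257 [ 0.5116 -0.0334  0.039 ]
328 250 [0.5154 0.0357 0.1077]
```

Run:
```python
from sd import *
c=load('side')
for v in range(252,284,1): print(v,[int(round(bydepth(c,u,v)[2]*1000)) for u in range(308,342,2)])
c=load('side');im=c['pixels'][240:290,290:350].astype(float)
im=np.clip((im-10)*4,0,255).astype('uint8');cv2.imwrite('pics/e.png',cv2.resize(im,None,fx=12,fy=12,interpolation=cv2.INTER_CUBIC))
```

```text
252 [0, -1, 97, 97, 99, 100, 101, 101, 103, 103, 105, 104, 104, 103, 105, 106, 6]
253 [-1, -1, 0, 14, 15, 99, 99, 99, 101, 102, 102, 100, 102, 100, 103, 106, 6]
254 [-2, 1, 2, 16, 14, 16, 15, 17, 97, 97, 99, 99, 99, 96, 100, 100, 0]
255 [0, 0, 0, 15, 18, 16, 15, 15, 38, 39, 41, 98, 95, 16, 99, 97, -1]
256 [3, 0, -2, 16, 17, 18, 15, 15, 34, 39, 39, 39, 40, 16, 9, 97, 0]
257 [0, -3, 14, 12, 15, 17, 14, 18, 31, 34, 33, 37, 39, 16, 9, 3, 2]
258 [1, 0, 18, 16, 17, 15, 12, 16, 15, 18, 18, 28, 36, 17, 5, 0, 1]
259 [0, 15, 15, 15, 14, 16, 16, 14, 14, 16, 15, 17, 16, 10, 8, 0, -2]
260 [0, 15, 19, 18, 17, 15, 17, 12, 16, 13, 15, 15, 16, 7, 0, 0, -2]
261 [15, 14, 14, 16, 14, 15, 15, 16, 14, 18, 17, 11, 15, 5, 1, -1, 1]
262 [16, 17, 18, 16, 15, 17, 18, 13, 16, 15, 15, 15, 10, 8, 2, 1, 2]
263 [15, 14, 18, 15, 16, 16, 14, 15, 13, 17, 14, 17, 7, 2, -3, -2, 0]
264 [14, 16, 17, 16, 15, 16, 17, 16, 18, 16, 15, 14, 9, 2, 1, -2, -1]
265 [18, 16, 15, 15, 16, 15, 16, 15, 16, 16, 12, 13, 6, -1, 0, 1, -1]
266 [16, 16, 16, 15, 15, 16, 16, 15, 17, 17, 17, 7, 4, -1, -1, -1, 1]
267 [15, 13, 15, 16, 18, 17, 17, 
[... 361 characters left out ...]
2, 1, 0, 2]
273 [6, 13, 14, 12, 12, 13, 13, 12, 12, 8, 1, -1, -3, -2, -2, 0, -2]
274 [7, 10, 13, 13, 11, 10, 10, 11, 12, 745, -1, -1, -1, -2, -1, 2, 0]
275 [8, 6, 9, 7, 10, 9, 13, 13, 9, 4, -1, 0, 0, 0, -1, 1, 1]
276 [6, 7, 745, 5, 7, 8, 11, 12, 4, -2, 0, 0, 0, 1, -1, 1, -2]
277 [8, 5, 5, 6, 7, 7, 8, 10, 5, 1, -2, -1, -1, 2, -1, -1, 0]
278 [4, 4, 6, 7, 6, 7, 5, 6, 2, 1, 3, -1, 1, 1, 0, 1, 1]
279 [3, 5, 5, 6, 5, 5, 5, 5, 0, -2, 2, -1, 1, -1, -1, -3, 1]
280 [-1, -2, 6, 3, 4, 4, 6, 7, 1, 0, -1, -3, -2, 0, 0, 1, 2]
281 [0, 0, -3, -2, 1, 4, 7, 6, 0, 0, -3, -2, 1, 1, 2, 0, 2]
282 [1, 0, 0, 0, -3, 1, 5, -2, -2, 1, -1, -3, 2, -1, 0, 2, 1]
283 [3, -2, -2, -2, 2, -3, 0, 2, 0, -2, -2, 0, 1, 0, 0, 1, 4]
```

View pics/e.png

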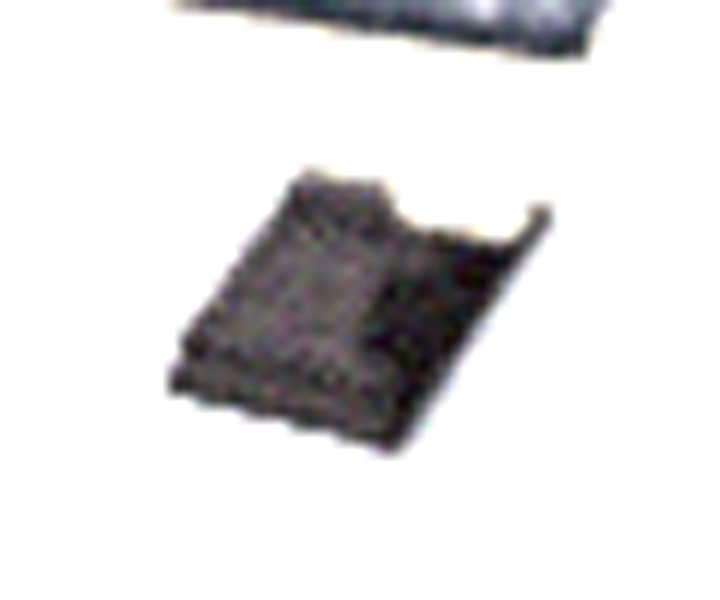

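Run:
```python
from sd import *
print(r.hold_point_z)
c=load('wrist'); print(c['T_tool_cam'].round(3).tolist())
for u,v in [(80,80),(600,80),(540,400),(100,220),(520,340),(300,260),(240,120)]: print(u,v,bydepth(c,u,v).round(4))
T=tool(); c=cap('wrist','wrist3.png'); print(T[:3,3])
for u,v in [(80,80),(600,80),(540,400),(100,220),(520,340),(300,260)]: print(u,v,bydepth(c,u,v).round(4))
```

```text
0.0188
[[0.001, -0.258, 0.966, -0.184], [1.0, -0.001, -0.001, 0.0], [0.001, 0.966, 0.258, -0.069], [0.0, 0.0, 0.0, 1.0]]
80 80 [ 0.3334 -0.2234 -0.001 ]
600 80 [ 0.3866  0.1982 -0.0009]
540 400 [ 0.4627 -0.0026  0.2496]
100 220 [ 0.4486 -0.2402 -0.0006]
520 340 [0.5963 0.1203 0.0323]
300 260 [ 0.5084 -0.0658  0.0006]
240 120 [ 0.383  -0.0939  0.0244]
[ 0.52058052 -0.05207324  0.00524854]
80 80 [ 0.405  -0.1526  0.0092]
600 80 [0.4364 0.1024 0.0014]
540 400 [ 0.5006 -0.0088  0.1365]
100 220 [ 0.474  -0.1684  0.0011]
520 340 [5.805e-01 6.680e-02 2.000e-04]
300 260 [ 0.5099 -0.0603  0.0062]
```

View pics/wrist3.png

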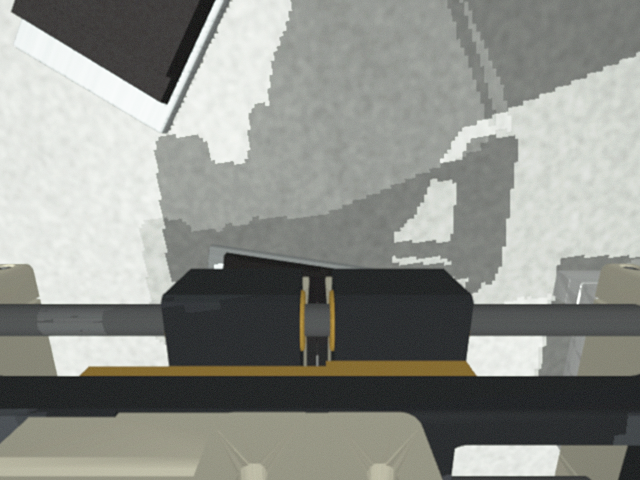

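Run:
```python
from sd import *
c=load('wrist')
for u,v in [(213,249),(335,268)]: print(g(onplane(c,u,v,.006)))
c=load('side');T=tool()
for z in (.005,.02,.035,.05): print(z,[tuple(np.round(proj(c,T[:3,3]+np.array([0,0,z-T[2,3]])+T[:3,:3]@[0,dy,dz]),1)) for dy in(0,.021) for dz in (-.0095,.0095)])
```

```text
[-225.19050602   62.89037618]
[-157.10308597   51.69038704]
0.005 [(np.float64(332.6), np.float64(264.3)), (np.float64(324.7), np.float64(263.1)), (np.float64(330.7), np.float64(269.7)), (np.float64(322.6), np.float64(268.4))]
0.02 [(np.float64(332.8), np.float64(259.1)), (np.float64(324.8), np.float64(257.9)), (np.float64(330.8), np.float64(264.5)), (np.float64(322.7), np.float64(263.2))]
0.035 [(np.float64(333.0), np.float64(253.9)), (np.float64(324.9), np.float64(252.7)), (np.float64(331.0), np.float64(259.2)), (np.float64(322.8), np.float64(258.0))]
0.05 [(np.float64(333.1), np.float64(248.5)), (np.float64(325.0), np.float64(247.3)), (np.float64(331.1), np.float64(253.9)), (np.float64(322.9), np.float64(252.6))]
```

```bash
python3 -m creep '[{"ax":0,"ay":0,"az":0,"tx":0,"ty":0,"tz":-0.008,"fingers":0.0},{"ax":0,"ay":0,"az":0,"tx":0,"ty":0,"tz":-0.018,"fingers":0.0},{"ax":0,"ay":0,"az":0,"tx":0,"ty":0,"tz":-0.028,"fingers":0.0},{"ax":0,"ay":0,"az":0,"tx":0,"ty":0,"tz":-0.036,"fingers":0.0},{"ax":0,"ay":0,"az":0,"tx":0,"ty":0,"tz":-0.042,"fingers":0.0}]'
python3 - <<'E'
from sd import *
T=tool();c=cap('side','side3.png')
cv2.imwrite('pics/side3c.png',cv2.resize(c['pixels'][210:310,285:385],None,fx=6,fy=6,interpolation=cv2.INTER_CUBIC))
print(T[:3,3],proj(c,T[:3,3]))
E
```

```text
time_s: 3.85
tcp_pos: [0.4773, -0.0466, 0.0054]
eef_rot: [64.6, 90.0, 57.3]
contact_force: [-0.5, 0.6, 0.3]
gripper_width: 0.0003
[ 0.47733322 -0.04664952  0.00543374] (np.float64(346.95108476378226), np.float64(266.3436303149907))
```

View pics/side3c.png

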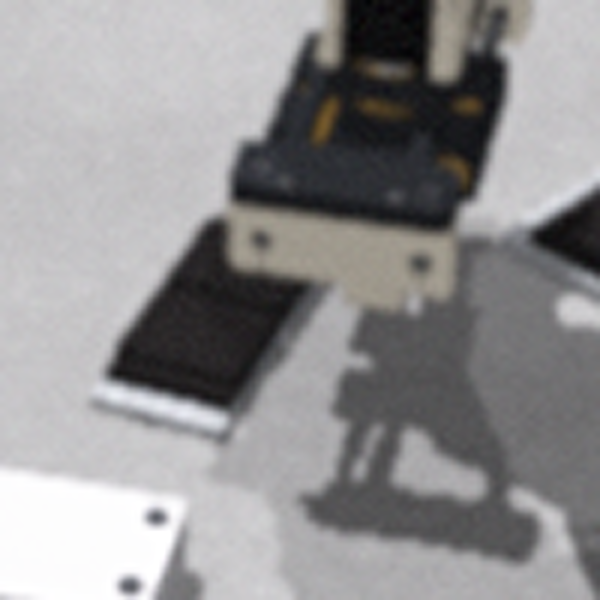

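Run:
```python
from sd import *
c=load('side')
for v in range(246,268,1): print(v,[int(round(bydepth(c,u,v)[2]*1000)) for u in range(336,362,2)],[int(round(bydepth(c,u,v)[1]*1000)) for u in range(340,358,4)])
```

```text
246 [125, 126, 126, 128, 130, 131, 131, 132, 134, 136, 133, 133, 134] [44, 48, 50, 52, 50]
247 [124, 128, 125, 125, 123, 125, 129, 130, 129, 132, 133, 131, 131] [46, 43, 50, 48, 53]
248 [120, 121, 121, 124, 123, 745, 126, 124, 126, 130, 132, 130, 129] [44, 46, 49, 48, 55]
249 [113, 117, 115, 745, 122, 123, 121, 123, 123, 127, 125, 128, 127] [39, 48, 46, 47, 50]
250 [111, 113, 111, 113, 115, 115, 118, 123, 122, 124, 123, 124, 125] [38, 41, 45, 50, 49]
251 [108, 109, 110, 112, 113, 112, 115, 114, 116, 120, 121, 124, 120] [39, 43, 44, 44, 51]
252 [105, 108, 107, 106, 111, 111, 110, 113, 114, 113, 116, 116, 114] [39, 43, 41, 45, 47]
253 [100, 104, 107, 105, 108, 109, 110, 110, 109, 108, 111, 113, 111] [42, 42, 44, 41, 44]
254 [100, 103, 104, 102, 102, 105, 107, 106, 107, 108, 107, 110, 108] [41, 38, 43, 43, 42]
255 [98, 99, 97, 101, 103, 103, 104, 104, 106, 106, 107, 107, 107] [36, 43, 43, 45, 45]
256 [10, 98, 97, 97, 98, 101, 102, 103, 102, 105, 104, 108, 104] [39, 40, 44, 42, 45]
257 [8, 3, -1, 40, 96, 98, 99, 101, 100, 103, 100, 101, 101] [-89, 40, 43, 44, 43]
258 [3, -2, -3, 41, 36, 39, 41, 43, 96, 98, 100, 99, 1] [-88, -37, -32, 42, 45]
259 [2, 2, -2, 36, 37, 36, 38, 39, 34, -1, -2, 96, 2] [-82, -31, -32, -38, -87]
260 [3, 2, -2, -1, 36, 34, 35, 36, 2, 2, -1, 0, -1] [-78, -29, -32, -77, -82]
261 [-1, 2, 1, -1, 3, -2, -1, 35, 1, -2, 3, -1, 1] [-71, -70, -76, -74, -72]
262 [745, 0, -3, -1, -1, -1, -3, -1, 2, 0, 1, -1, 2] [-72, -70, -75, -70, -72]
263 [0, -1, 1, 745, -1, 0, 0, 0, -1, 0, 0, 0, 2] [-64, -66, -66, -69, -69]
264 [1, -1, 1, 0, 2, -1, -1, 3, -2, 0, 0, -1, 0] [-59, -59, -64, -67, -65]
265 [-2, 1, 3, -3, -1, -1, 1, -1, -1, 0, 0, -1, -1] [-53, -59, -58, -62, -61]
266 [0, -1, -1, -2, 1, 0, 1, 0, 0, -1, 0, -1, 1] [-54, -53, -54, -56, -58]
267 [2, 1, 3, 0, 2, -1, 1, 0, 1, 0, 0, 1, 1] [-46, -48, -50, -51, -53]
```

The side picture and its depth show the fingertips ending at z≈33 mm (bottom edge at about (347,260)), while the reported TCP is at 5 mm. That explains why the fingers passed over the pad without touching it. I'll probe down gently over bare bench and watch the force.

```bash
python3 -m creep '[{"ax":0,"ay":0,"az":0,"tx":0.003,"ty":0,"tz":0,"fingers":0.0},{"ax":0,"ay":0,"az":0,"tx":0.005,"ty":0,"tz":0,"fingers":0.0},{"ax":0,"ay":0,"az":0,"tx":0.007,"ty":0,"tz":0,"fingers":0.0},{"ax":0,"ay":0,"az":0,"tx":0.008,"ty":0,"tz":0,"fingers":0.0},{"ax":0,"ay":0,"az":0,"tx":0.008,"ty":0,"tz":0,"fingers":0.0}]'
```

```text
time_s: 4.4
tcp_pos: [0.4784, -0.0468, -0.0031]
eef_rot: [-154.5, 90.0, -161.8]
contact_force: [0.1, 0.3, -0.0]
gripper_width: 0.0005
```

```bash
python3 -m creep '[{"ax":0,"ay":0,"az":0,"tx":0.002,"ty":0,"tz":0,"fingers":0.0},{"ax":0,"ay":0,"az":0,"tx":0.004,"ty":0,"tz":0,"fingers":0.0},{"ax":0,"ay":0,"az":0,"tx":0.006,"ty":0,"tz":0,"fingers":0.0},{"ax":0,"ay":0,"az":0,"tx":0.006,"ty":0,"tz":0,"fingers":0.0}]'
python3 - <<'E'
from sd import *
T=tool();c=cap('side','side4.png')
cv2.imwrite('pics/side4c.png',cv2.resize(c['pixels'][210:310,285:385],None,fx=6,fy=6,interpolation=cv2.INTER_CUBIC))
for v in range(255,270,1): print(v,[int(round(bydepth(c,u,v)[2]*1000)) for u in range(336,362,2)],[int(round(bydepth(c,u,v)[1]*1000)) for u in range(340,358,4)])
E
```

```text
time_s: 4.8
tcp_pos: [0.4782, -0.0468, -0.009]
eef_rot: [-159.6, 90.0, -166.9]
contact_force: [-0.8, 0.7, -0.4]
gripper_width: 0.0003
255 [100, 100, 102, 104, 106, 106, 107, 111, 110, 109, 110, 110, -1] [42, 47, 47, 50, 49]
256 [95, 98, 98, 99, 98, 98, 99, 107, 107, 108, 108, 109, 2] [41, 39, 39, 49, 50]
257 [93, 93, 94, 95, 95, 99, 96, 100, 100, 100, 105, 106, 0] [39, 39, 39, 43, 49]
258 [91, 91, 93, 94, 95, 95, 96, 96, 95, 96, 97, 100, 1] [40, 42, 43, 40, 41]
259 [87, 90, 89, 89, 93, 92, 91, 94, 93, 95, 95, 96, -3] [39, 43, 39, 41, 43]
260 [84, 86, 89, 89, 87, 90, 90, 89, 92, 94, 93, 92, -1] [43, 38, 41, 43, 44]
261 [82, 84, 84, 84, 86, 87, 87, 89, 90, 89, 90, 92, -1] [39, 41, 42, 44, 43]
262 [2, -2, 82, 83, 83, 84, 87, 83, 86, 86, 86, 89, 0] [40, 40, 44, 42, 41]
263 [1, -4, -1, 25, 26, 27, 83, 82, 85, 86, 86, 88, 1] [-66, -31, 42, 44, 44]
264 [1, 1, 1, 20, 23, 24, 25, 25, 1, 83, 83, 86, -1] [-59, -31, -31, -63, 43]
265 [0, 3, 2, 18, 19, 21, 19, 21, -2, 2, -1, -1, -1] [-55, -33, -34, -63, -63]
266 [-1, 0, 0, -1, 2, 0, 16, 17, -3, 1, -3, 0, 1] [-53, -51, -35, -60, -61]
267 [3, 2, -2, -2, 2, -2, 2, 0, 1, 0, -2, -1, 0] [-52, -48, -49, -51, -56]
268 [1, 1, 0, 0, 4, -2, 0, 1, 3, -2, -1, 2, 0] [-46, -41, -48, -44, -52]
269 [3, 1, 4, -3, 1, 1, 0, 1, -2, -1, -1, -1, 0] [-36, -41, -44, -48, -47]
```

View pics/side4c.png

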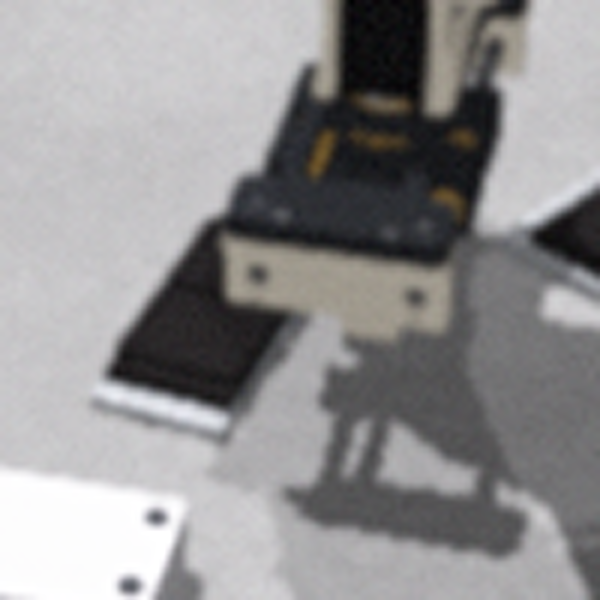

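No contact at a reported −9 mm, and the depth puts the tips at z≈17 mm, so the offset is about 26 mm. I'll continue down carefully.

```bash
python3 -m creep '[{"ax":0,"ay":0,"az":0,"tx":0.003,"ty":0,"tz":0,"fingers":0.0},{"ax":0,"ay":0,"az":0,"tx":0.006,"ty":0,"tz":0,"fingers":0.0},{"ax":0,"ay":0,"az":0,"tx":0.009,"ty":0,"tz":0,"fingers":0.0},{"ax":0,"ay":0,"az":0,"tx":0.01,"ty":0,"tz":0,"fingers":0.0},{"ax":0,"ay":0,"az":0,"tx":0.01,"ty":0,"tz":0,"fingers":0.0}]'; for i in 1; do python3 -m creep '[{"ax":0,"ay":0,"az":0,"tx":0.001,"ty":0,"tz":0,"fingers":0.0},{"ax":0,"ay":0,"az":0,"tx":0.002,"ty":0,"tz":0,"fingers":0.0},{"ax":0,"ay":0,"az":0,"tx":0.002,"ty":0,"tz":0,"fingers":0.0}]'; done
```

```text
time_s: 5.35
tcp_pos: [0.4782, -0.0468, -0.019]
eef_rot: [-157.3, 90.0, -164.6]
contact_force: [-0.3, 0.0, -0.0]
gripper_width: 0.0001
time_s: 5.65
tcp_pos: [0.4784, -0.0468, -0.0208]
eef_rot: [-174.8, 90.0, 177.9]
contact_force: [-0.1, -0.4, 0.0]
gripper_width: 0.0004
```

Run:
```python
from sd import *
T=tool();c=cap('side','side5.png')
print(T[:3,3])
cv2.imwrite('pics/side5c.png',cv2.resize(c['pixels'][210:310,285:385],None,fx=6,fy=6,interpolation=cv2.INTER_CUBIC))
for v in range(262,276,1): print(v,[int(round(bydepth(c,u,v)[2]*1000)) for u in range(336,362,2)],[int(round(bydepth(c,u,v)[1]*1000)) for u in range(340,358,4)])
```

```text
[ 0.47836412 -0.04676158 -0.02080952]
262 [79, 81, 80, 83, 84, 86, 84, 83, 85, 88, 86, 95, -1] [37, 41, 41, 41, 41]
263 [78, 80, 78, 81, 81, 83, 84, 85, 84, 85, 86, 86, 0] [38, 41, 44, 43, 44]
264 [76, 76, 76, 80, 76, 81, 79, 80, 80, 82, 81, 83, 0] [39, 38, 40, 41, 41]
265 [73, 75, 74, 75, 76, 75, 78, 78, 80, 80, 78, 82, -3] [39, 41, 43, 44, 40]
266 [-1, 73, 70, 72, 72, 73, 75, 75, 77, 79, 78, 79, -3] [38, 40, 42, 44, 44]
267 [0, -2, 0, 12, 70, 70, 73, 72, 73, 76, 76, 74, -3] [-49, 40, 44, 42, 45]
268 [-3, -2, 0, 12, 10, 12, 11, 71, 71, 73, 74, 74, -2] [-46, -34, -34, 43, 45]
269 [-1, -1, -1, 8, 8, 10, 11, 10, 1, -2, 69, 69, -1] [-43, -33, -30, -44, 43]
270 [0, -1, 0, -2, -1, -2, 7, 6, 1, -1, -2, 0, 1] [-37, -40, -31, -41, -45]
271 [-1, 2, 0, 0, -1, -2, -1, 1, 1, 2, 1, 0, -1] [-34, -36, -37, -37, -37]
272 [-1, 0, -3, -1, 1, -4, 1, -2, -2, 0, 1, 1, -4] [-34, -31, -32, -37, -34]
273 [3, -1, 0, 3, 0, -1, 2, 2, 1, 3, -2, 0, 0] [-27, -27, -27, -29, -33]
274 [0, -1, -2, -2, 3, -2, 0, 2, -1, 0, 0, 0, -2] [-25, -21, -25, -28, -27]
275 [-4, 2, -1, 1, -1, 1, -2, 2, 1, 1, -2, 0, -1] [-20, -23, -24, -22, -26]
```

```bash
python3 -m creep '[{"ax":0,"ay":0,"az":0,"tx":0.001,"ty":0,"tz":0,"fingers":0.0},{"ax":0,"ay":0,"az":0,"tx":0.002,"ty":0,"tz":0,"fingers":0.0},{"ax":0,"ay":0,"az":0,"tx":0.002,"ty":0,"tz":0,"fingers":0.0}]'
python3 -m creep '[{"ax":0,"ay":0,"az":0,"tx":0.001,"ty":0,"tz":0,"fingers":0.0},{"ax":0,"ay":0,"az":0,"tx":0.001,"ty":0,"tz":0,"fingers":0.0}]'
```

```text
time_s: 6.0
tcp_pos: [0.4783, -0.0468, -0.0229]
eef_rot: [-158.7, 90.0, -166.0]
contact_force: [-0.2, 0.4, -0.3]
gripper_width: 0.0005
time_s: 6.2
tcp_pos: [0.4783, -0.0468, -0.0239]
eef_rot: [-163.5, 90.0, -170.8]
contact_force: [0.1, 0.6, -0.1]
gripper_width: 0.0011
```

```bash
python3 -m creep '[{"ax":0,"ay":0,"az":0,"tx":0.001,"ty":0,"tz":0,"fingers":0.0},{"ax":0,"ay":0,"az":0,"tx":0.001,"ty":0,"tz":0,"fingers":0.0}]'
```

```text
time_s: 6.4
tcp_pos: [0.4785, -0.0467, -0.0245]
eef_rot: [-4.9, 90.0, -12.2]
contact_force: [-2.0, -0.2, 4.5]
gripper_width: 0.0004
```

Bench contact came at a reported z of about −24.3 mm. I'll treat that as tip zero and work at −21.5 mm, so the tips are 3 mm up. Next is the side push.

```bash
python3 -m creep '[{"ax":0,"ay":0,"az":0,"tx":-0.003,"ty":0,"tz":0.003,"fingers":0.0},{"ax":0,"ay":0,"az":0,"tx":-0.003,"ty":0,"tz":0.007,"fingers":0.0},{"ax":0,"ay":0,"az":0,"tx":-0.003,"ty":0,"tz":0.011,"fingers":0.0},{"ax":0,"ay":0,"az":0,"tx":-0.003,"ty":0,"tz":0.015,"fingers":0.0},{"ax":0,"ay":0,"az":0,"tx":-0.003,"ty":0,"tz":0.019,"fingers":0.0}]'
python3 -m creep '[{"ax":0,"ay":0,"az":0,"tx":0,"ty":0,"tz":0.003,"fingers":0.0},{"ax":0,"ay":0,"az":0,"tx":0,"ty":0,"tz":0.006,"fingers":0.0},{"ax":0,"ay":0,"az":0,"tx":0,"ty":0,"tz":0.009,"fingers":0.0},{"ax":0,"ay":0,"az":0,"tx":0,"ty":0,"tz":0.012,"fingers":0.0},{"ax":0,"ay":0,"az":0,"tx":0,"ty":0,"tz":0.015,"fingers":0.0}]'
python3 go.py -.168 .037 -.0215 0
python3 - <<'E'
from h import *
c=cap('side','side6.png')
cv2.imwrite('pics/side6c.png',cv2.resize(c['pixels'][215:345,235:395],None,fx=5,fy=4.6,interpolation=cv2.INTER_CUBIC)[:600])
E
```

```text
time_s: 6.9
tcp_pos: [0.4976, -0.0492, -0.0219]
eef_rot: [-153.2, 90.0, -160.5]
contact_force: [0.4, 0.2, -0.2]
gripper_width: 0.0005
time_s: 7.4
tcp_pos: [0.5122, -0.0511, -0.0219]
eef_rot: [-161.7, 90.0, -169.0]
contact_force: [-1.9, -1.1, -0.2]
gripper_width: 0.0004
shift [-0.0004 -0.0006  0.0184] turn [ 0.02 -0.02  0.01]
now gauge -0.1675 0.0554 -0.0219 F [-1.89 -1.1  -0.22] t 7.4
```

View pics/side6c.png

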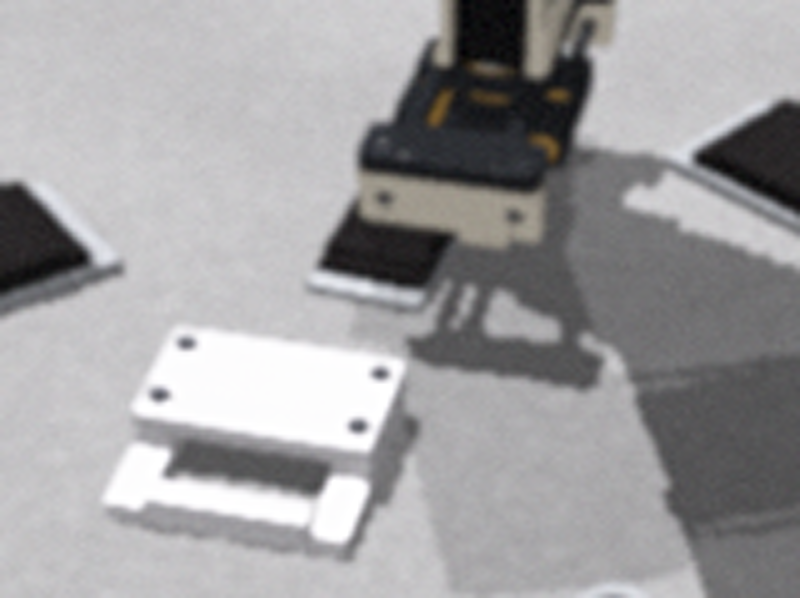

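```bash
python3 -m creep '[{"ax":0,"ay":0,"az":0,"tx":0,"ty":0,"tz":0.003,"fingers":0.0},{"ax":0,"ay":0,"az":0,"tx":0,"ty":0,"tz":0.006,"fingers":0.0},{"ax":0,"ay":0,"az":0,"tx":0,"ty":0,"tz":0.009,"fingers":0.0},{"ax":0,"ay":0,"az":0,"tx":0,"ty":0,"tz":0.012,"fingers":0.0},{"ax":0,"ay":0,"az":0,"tx":0,"ty":0,"tz":0.015,"fingers":0.0}]'
python3 go.py -.168 .037 -.0215 0
python3 - <<'E'
from h import *
c=cap('side','side7.png')
cv2.imwrite('pics/side7c.png',cv2.resize(c['pixels'][215:345,235:395],None,fx=5,fy=4.6,interpolation=cv2.INTER_CUBIC)[:600])
E
```

```text
time_s: 7.95
tcp_pos: [0.5273, -0.053, -0.0217]
eef_rot: [33.0, 90.0, 25.7]
contact_force: [-1.4, -0.8, 0.2]
gripper_width: 0.0005
shift [-0.0002 -0.0007  0.0032] turn [ 0.02  0.   -0.  ]
now gauge -0.1674 0.0402 -0.0217 F [-1.45 -0.83  0.25] t 7.95
```

View pics/side7c.png

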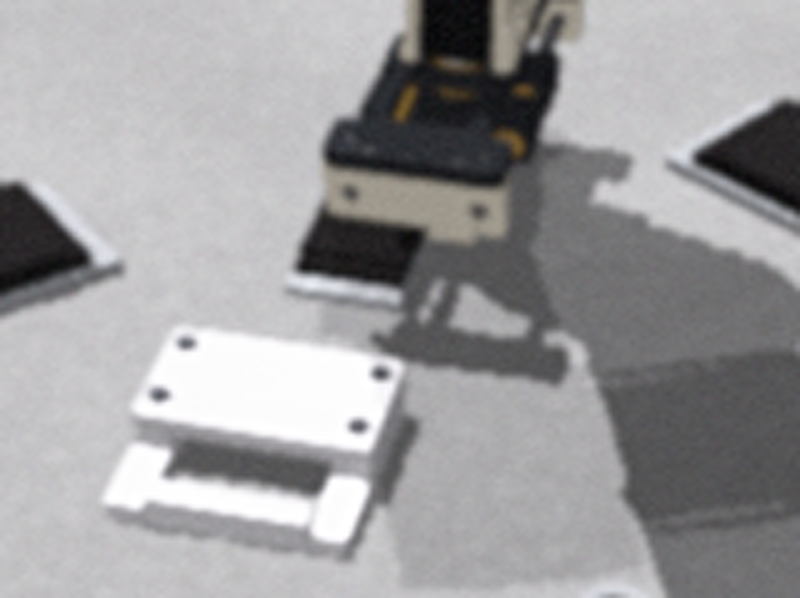

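Run:
```python
from sd import *
print('lead',sg([(289,280),(403,297)],.006), 'left blk', sg([(303,263),(326,215)],.016), 'roof mouth',sg([(183,327),(406,362)],.0315))
```

```text
lead [array([-103.1,  -21.9]), array([-103.1,   31. ])] left blk [array([-105.4,  -15.9]), array([-145.3,  -16.1])] roof mouth [array([-28.2, -46.6]), array([-27.7,  50.9])]
```

```bash
python3 -m creep '[{"ax":0,"ay":0,"az":0,"tx":0,"ty":0,"tz":0.002,"fingers":0.0},{"ax":0,"ay":0,"az":0,"tx":0,"ty":0,"tz":0.0035,"fingers":0.0},{"ax":0,"ay":0,"az":0,"tx":0,"ty":0,"tz":0.0035,"fingers":0.0},{"ax":0,"ay":0,"az":0,"tx":0,"ty":0,"tz":-0.004,"fingers":0.0},{"ax":0,"ay":0,"az":0,"tx":0,"ty":0,"tz":-0.015,"fingers":0.0}]'
python3 -m creep '[{"ax":0,"ay":0,"az":0,"tx":-0.03,"ty":0,"tz":-0.005,"fingers":0.0},{"ax":0,"ay":0,"az":0,"tx":-0.07,"ty":0,"tz":-0.005,"fingers":0.0},{"ax":0,"ay":0,"az":0,"tx":-0.09,"ty":-0.03,"tz":0,"fingers":0.0},{"ax":0,"ay":0,"az":0,"tx":-0.09,"ty":-0.07,"tz":0.01,"fingers":0.0},{"ax":0,"ay":0,"az":0,"tx":-0.09,"ty":-0.11,"tz":0.02,"fingers":0.0}]'
python3 go.py -.27 0 .06 90
python3 go.py -.27 0 .06 -90
```

```text
time_s: 8.5
tcp_pos: [0.5126, -0.0508, -0.0216]
eef_rot: [17.4, 89.9, 10.2]
contact_force: [0.2, 0.1, 1.0]
gripper_width: 0.0004
time_s: 9.0
tcp_pos: [0.5185, -0.1631, 0.0699]
eef_rot: [10.4, 89.8, 3.3]
contact_force: [0.4, 0.7, -0.4]
gripper_width: 0.0005
shift [0.01   0.0076 0.0349] turn [-89.86   0.2    0.14]
now gauge -0.2777 0.0349 0.0699 F [ 0.37  0.67 -0.44] t 9.0
shift [0.01   0.0076 0.0349] turn [90.14  0.14 -0.2 ]
now gauge -0.2777 0.0349 0.0699 F [ 0.37  0.67 -0.44] t 9.0
```

```bash
python3 -c "
from h import *
print(r.get_state()['joints'])"
python3 -m creep '[{"ax":-8.5,"ay":0,"az":0,"tx":0,"ty":0,"tz":0.01,"fingers":0.0},{"ax":-17,"ay":0,"az":0,"tx":0,"ty":0,"tz":0.02,"fingers":0.0},{"ax":-25.5,"ay":0,"az":0,"tx":0,"ty":0,"tz":0.03,"fingers":0.0},{"ax":-34,"ay":0,"az":0,"tx":0,"ty":0,"tz":0.035,"fingers":0.0},{"ax":-42.5,"ay":0,"az":0,"tx":0,"ty":0,"tz":0.035,"fingers":0.0}]'
python3 -m creep '[{"ax":-8.5,"ay":0,"az":0,"tx":0,"ty":0,"tz":0,"fingers":0.0},{"ax":-17,"ay":0,"az":0,"tx":0,"ty":0,"tz":0,"fingers":0.0},{"ax":-25.5,"ay":0,"az":0,"tx":0,"ty":0,"tz":0,"fingers":0.0},{"ax":-34,"ay":0,"az":0,"tx":0,"ty":0,"tz":0,"fingers":0.0},{"ax":-42.5,"ay":0,"az":0,"tx":0,"ty":0,"tz":0,"fingers":0.0}]'
python3 go.py -.28 0 .03 90
```

```text
[ 3.19757904e+00  1.53331629e+01 -2.60153011e+01 -2.69765243e-04
 -4.84365633e+01 -1.00349952e+02]
time_s: 9.5
tcp_pos: [0.553, -0.1669, 0.0682]
eef_rot: [-36.2, 90.0, -0.6]
contact_force: [-0.0, -0.3, -0.3]
gripper_width: 0.0005
time_s: 10.0
tcp_pos: [0.5523, -0.1667, 0.0684]
eef_rot: [-70.3, 90.0, 7.8]
contact_force: [-0.0, 0.1, -0.7]
gripper_width: 0.0001
shift [ 0.0384 -0.0012 -0.0029] turn [-4.62  0.01  0.04]
now gauge -0.277 0.001 0.0684 F [-0.04  0.06 -0.72] t 10.0
```

```bash
python3 -m creep '[{"ax":-4.6,"ay":0,"az":0,"tx":0.01,"ty":-0.001,"tz":-0.005,"fingers":0.0},{"ax":-4.6,"ay":0,"az":0,"tx":0.01,"ty":-0.001,"tz":-0.005,"fingers":0.0},{"ax":-4.6,"ay":0,"az":0,"tx":0.01,"ty":-0.001,"tz":-0.005,"fingers":0.0}]'
python3 - <<'E'
from h import *
for n in ('top','side','wrist'): c=cap(n,n+'8.png')
c=load('side');cv2.imwrite('pics/side8c.png',cv2.resize(c['pixels'][215:345,235:395],None,fx=5,fy=4.6,interpolation=cv2.INTER_CUBIC)[:600])
c=load('top');cv2.imwrite('pics/top8c.png',cv2.resize(c['pixels'][185:285,205:365],None,fx=5,fy=5,interpolation=cv2.INTER_CUBIC)[:600])
E
python3 go.py -.28 0 .03 90
```

```text
time_s: 10.3
tcp_pos: [0.5522, -0.172, 0.0583]
eef_rot: [101.4, 90.0, -176.4]
contact_force: [-0.4, 0.1, -0.7]
gripper_width: 0.0006
shift [0.0287 0.0003 0.0022] turn [-0.46  0.    0.04]
now gauge -0.2822 -0.0003 0.0587 F [-0.16  0.09  0.11] t 10.45
```

View pics/side8c.png

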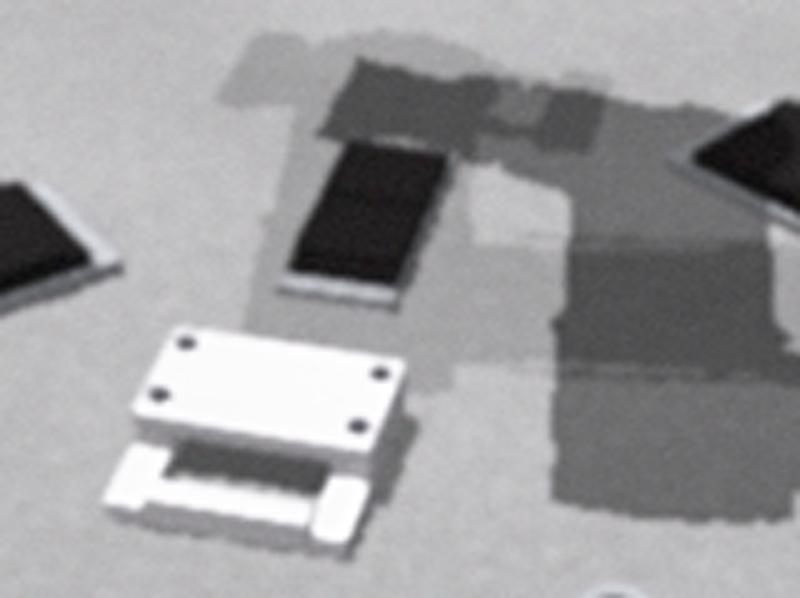

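View pics/top8c.png

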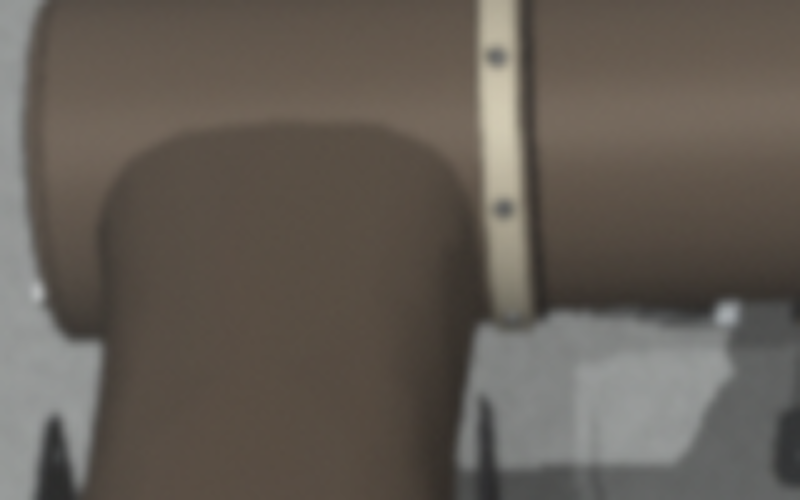

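View pics/wrist8.png

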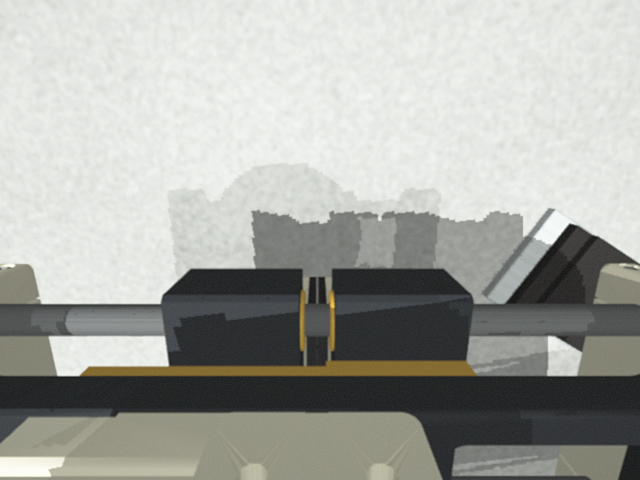

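The side crop shows the pad lined up with the gauge: lead edge (281,281)–(397,297), block side from about (402,283) to (450,158). The top view is blocked by the arm.

Run:
```python
from sd import *
print('lead',sg([(281,281),(397,297)],.006), 'blk lead L,R, tail L,R', sg([(294,263),(401,280),(346,143),(452,155)],.016), 'gauge roof',sg([(183,327),(406,362),(372,453),(133,410)],.0315),'rails',sg([(128,443),(352,477)],.012))
c=load('side')
# depth-based block points
pts=[]
for v in range(240,285):
  for u in range(285,335):
    if c['pixels'][v,u].max()<60:
      p=bydepth(c,u,v)
      if .009<p[2]<.024: pts.append(onplane(c,u,v,.016)[:2])
q=np.array([g(p) for p in pts]); print(len(q)); print(cv2.minAreaRect(q.astype(np.float32)),q.mean(0))
```

```text
lead [array([-101.5,  -25.2]), array([-102.4,   28.4])] blk lead L,R, tail L,R [array([-104.4,  -19.8]), array([-103.5,   29.9]), array([-207.7,  -23.3]), array([-210. ,   28.4])] gauge roof [array([-28.2, -46.6]), array([-27.7,  50.9]), array([34. , 52.3]), array([ 31.1, -48.6])] rails [array([ 31.9, -51.6]), array([30.4, 43. ])]
602
((-154.84902954101562, 2.819246292114258), (109.46509552001953, 49.8007926940918), 0.062213119119405746) [-153.61171231    3.05926671]
```

```bash
python3 -m creep '[{"ax":-0.5,"ay":0,"az":0,"tx":0.03,"ty":0.001,"tz":0,"fingers":0.0},{"ax":-0.5,"ay":0,"az":0,"tx":0.055,"ty":0.001,"tz":0,"fingers":0.0},{"ax":-0.5,"ay":0,"az":0,"tx":0.072,"ty":0.001,"tz":0,"fingers":0.0},{"ax":-0.5,"ay":0,"az":0,"tx":0.079,"ty":0.001,"tz":0,"fingers":0.0},{"ax":-0.5,"ay":0,"az":0,"tx":0.079,"ty":0.001,"tz":0,"fingers":0.0}]'
python3 go.py -.24 0.0005 -.0215 90
```

```text
time_s: 10.95
tcp_pos: [0.5512, -0.172, -0.0213]
eef_rot: [99.9, 89.9, -177.3]
contact_force: [-0.1, 0.0, 0.2]
gripper_width: 0.0007
shift [ 0.0002 -0.0009  0.0424] turn [ 0.09 -0.01 -0.08]
now gauge -0.2824 0.0013 -0.0213 F [-0.05  0.02  0.21] t 10.95
```

```bash
python3 -m creep '[{"ax":0,"ay":0,"az":0,"tx":0,"ty":-0.001,"tz":0.008,"fingers":0.0},{"ax":0,"ay":0,"az":0,"tx":0,"ty":-0.001,"tz":0.016,"fingers":0.0},{"ax":0,"ay":0,"az":0,"tx":0,"ty":-0.001,"tz":0.024,"fingers":0.0},{"ax":0,"ay":0,"az":0,"tx":0,"ty":-0.001,"tz":0.032,"fingers":0.0},{"ax":0,"ay":0,"az":0,"tx":0,"ty":-0.001,"tz":0.039,"fingers":0.0}]'
python3 -m creep '[{"ax":0,"ay":0,"az":0,"tx":0,"ty":0,"tz":0.006,"fingers":0.0},{"ax":0,"ay":0,"az":0,"tx":0,"ty":0,"tz":0.012,"fingers":0.0},{"ax":0,"ay":0,"az":0,"tx":0,"ty":0,"tz":0.018,"fingers":0.0},{"ax":0,"ay":0,"az":0,"tx":0,"ty":0,"tz":0.024,"fingers":0.0},{"ax":0,"ay":0,"az":0,"tx":0,"ty":0,"tz":0.030,"fingers":0.0}]'
python3 go.py -.18 0.0005 -.0215 90
python3 - <<'E'
from h import *
c=cap('side')
cv2.imwrite('pics/side9c.png',cv2.resize(c['pixels'][215:345,235:395],None,fx=5,fy=4.6,interpolation=cv2.INTER_CUBIC)[:600])
E
```

```text
time_s: 11.45
tcp_pos: [0.5579, -0.1325, -0.0203]
eef_rot: [-75.5, 90.0, 7.4]
contact_force: [-1.1, 0.1, -0.2]
gripper_width: 0.0004
time_s: 11.95
tcp_pos: [0.5613, -0.1035, -0.0206]
eef_rot: [179.9, 90.0, -97.2]
contact_force: [-0.6, -3.9, 2.2]
gripper_width: 0.0004
shift [0.0008 0.0005 0.0332] turn [ 0.11 -0.01 -0.  ]
now gauge -0.2132 -0.0 -0.0206 F [-0.63 -3.85  2.23] t 11.95
```

View pics/side9c.png

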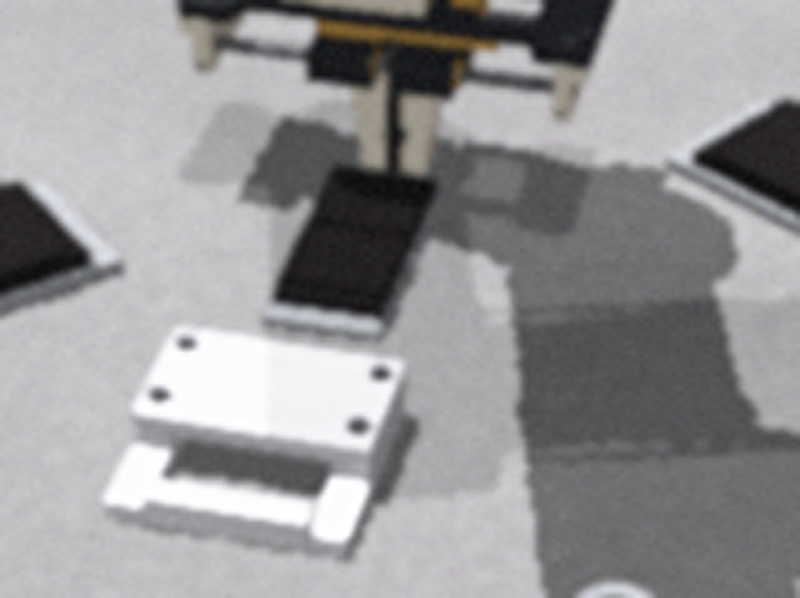

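```bash
cat > blk.py <<'E'
from sd import *
def blk(c,vr=(240,300),ur=(280,335)):
    pts=[]
    for v in range(*vr):
      for u in range(*ur):
        if c['pixels'][v,u].max()<60:
          p=bydepth(c,u,v)
          if .010<p[2]<.022: pts.append(g(onplane(c,u,v,.016)[:2]))
    q=np.array(pts); print(len(q),cv2.minAreaRect(q.astype(np.float32)),q.min(0),q.max(0))
if __name__=='__main__': blk(load('side'))
E
python3 blk.py
python3 - <<'E'
from sd import *
print(sg([(265,312),(265,323),(382,325),(382,335)],.006), sg([(268,325),(382,336)],0),sg([(335,170),(438,180)],.016))
E
```

```text
638 ((-143.42202758789062, 2.4896011352539062), (137.26588439941406, 51.52865219116211), 1.7155754566192627) [-211.96251968  -24.28558234] [-75.46594478  27.71200101]
[array([-76.9, -25.4]), array([-68.9, -23.1]), array([-80.3,  27.2]), array([-73.1,  29. ])] [array([-74.7, -23.5]), array([-79.3,  27.4])] [array([-183.3,  -22.2]), array([-187.,   27.])]
```

Run:
```python
from sd import *
c=load('side')
im=c['pixels'][243:293,280:330]
cv2.imwrite('pics/s9d.png',cv2.resize(im,None,fx=12,fy=12,interpolation=cv2.INTER_CUBIC))
```

```text
(no output)
```

View pics/s9d.png

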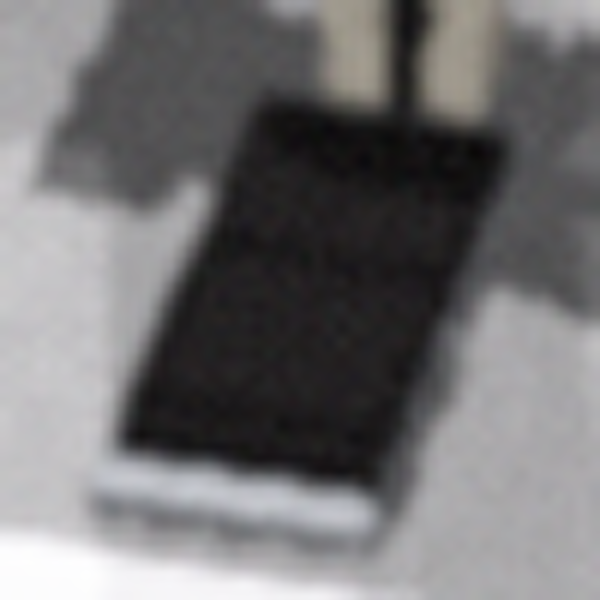

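Run:
```python
from sd import *
f=lambda P,z: sg(P,z,off=(280,243),s=(12,12))
print(f([(252,118),(140,375),(503,155),(400,400)],.016)); print('lead top plate',f([(95,490),(375,525)],.006),'blk/plate',f([(125,450),(375,478)],.006))
```

```text
[array([-179.3,  -23.5]), array([-96.1, -22.3]), array([-179.7,   27.1]), array([-100.9,   26.3])]
lead top plate [array([-73.5, -24.6]), array([-76.5,  27.8])] blk/plate [array([-86. , -22.5]), array([-89.6,  24.4])]
```

The pad sides are parallel to the passage within about 1° and centred within about 2 mm. I'll continue the push.

```bash
python3 -m creep '[{"ax":0,"ay":0,"az":0,"tx":0.001,"ty":0,"tz":0.006,"fingers":0.0},{"ax":0,"ay":0,"az":0,"tx":0.001,"ty":0,"tz":0.012,"fingers":0.0},{"ax":0,"ay":0,"az":0,"tx":0.001,"ty":0,"tz":0.018,"fingers":0.0},{"ax":0,"ay":0,"az":0,"tx":0.001,"ty":0,"tz":0.024,"fingers":0.0},{"ax":0,"ay":0,"az":0,"tx":0.001,"ty":0,"tz":0.030,"fingers":0.0}]'
python3 go.py -.18 0 -.0215 90
python3 - <<'E'
from h import *
c=cap('side')
cv2.imwrite('pics/side10c.png',cv2.resize(c['pixels'][235:335,245:345],None,fx=6,fy=6,interpolation=cv2.INTER_CUBIC)[:600])
E
```

```text
time_s: 12.5
tcp_pos: [0.5655, -0.0742, -0.0211]
eef_rot: [-116.9, 89.9, -34.1]
contact_force: [-0.9, -5.1, 6.8]
gripper_width: 0.0
shift [0.0004 0.0005 0.0036] turn [ 0.13 -0.03  0.05]
now gauge -0.1836 -0.0005 -0.0211 F [-0.94 -5.14  6.8 ] t 12.5
```

View pics/side10c.png

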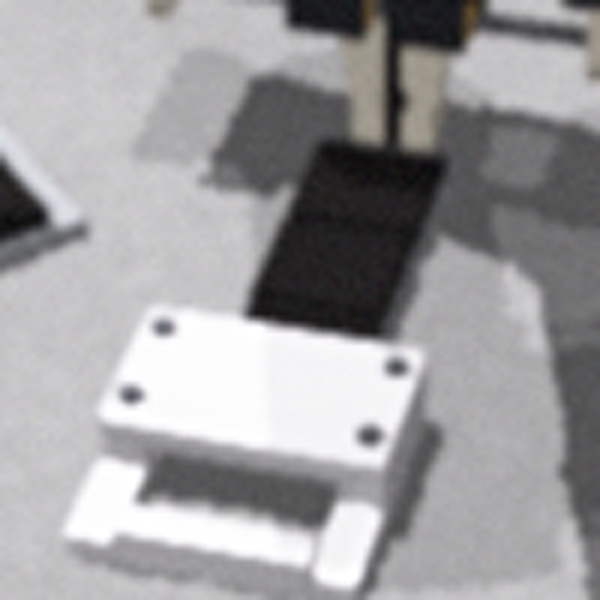

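Run:
```python
from sd import *
c=load('side');T=tool();print(T[:3,3])
for v in range(246,270,1):
    out=[]
    for u in (309,317):
        q=bydepth(c,u,v); out.append((g(q).round(0).astype(int).tolist(),int(q[2]*1000)))
    print(v,out, c['pixels'][v,309].tolist())
print(sg([(325,145),(447,158)],.016,off=(245,235),s=(6,6)))
```

```text
[ 0.56574661 -0.07345219 -0.02108497]
246 [([-174, -2], 42), ([-174, 17], 45)] [64, 71, 75]
247 [([-174, -2], 39), ([-174, 17], 42)] [63, 69, 71]
248 [([-176, -2], 35), ([-172, 18], 41)] [61, 68, 71]
249 [([-174, -2], 33), ([-172, 18], 38)] [61, 66, 70]
250 [([-172, -1], 32), ([-174, 17], 34)] [63, 66, 69]
251 [([-176, -2], 26), ([-173, 18], 32)] [64, 69, 72]
252 [([-175, -2], 24), ([-175, 17], 27)] [59, 65, 67]
253 [([-172, -1], 23), ([-177, 17], 23)] [65, 68, 70]
254 [([-175, -2], 18), ([-176, 17], 21)] [63, 68, 73]
255 [([-174, -2], 16), ([-177, 17], 17)] [62, 64, 70]
256 [([-175, -2], 12), ([-179, 16], 12)] [64, 67, 71]
257 [([-175, -2], 9), ([-182, 16], 7)] [66, 71, 75]
258 [([-178, -3], 4), ([-189, 14], 0)] [58, 60, 61]
259 [([-164, 1], 12), ([-187, 15], -1)] [48, 44, 47]
260 [([-157, 3], 14), ([-173, 18], 6)] [31, 32, 32]
261 [([-155, 3], 13), ([-156, 22], 16)] [19, 18, 21]
262 [([-148, 5], 16), ([-153, 23], 15)] [18, 17, 19]
263 [([-142, 7], 18), ([-149, 24], 15)] [22, 17, 19]
264 [([-144, 6], 13), ([-145, 25], 16)] [21, 16, 16]
265 [([-134, 9], 18), ([-141, 26], 16)] [21, 24, 25]
266 [([-129, 10], 19), ([-146, 25], 9)] [28, 26, 27]
267 [([-130, 10], 16), ([-144, 25], 8)] [33, 31, 35]
268 [([-130, 10], 13), ([-144, 25], 5)] [32, 31, 34]
269 [([-122, 12], 16), ([-140, 26], 6)] [37, 32, 35]
[array([-154.3,  -21.1]), array([-157.9,   26.5])]
```

```bash
python3 -m creep '[{"ax":0,"ay":0,"az":0,"tx":0,"ty":0,"tz":0,"fingers":0.0},{"ax":0,"ay":0,"az":0,"tx":0,"ty":0,"tz":0,"fingers":0.0}]'
python3 -m creep '[{"ax":0,"ay":0,"az":0,"tx":-0.001,"ty":0,"tz":0,"fingers":0.0},{"ax":0,"ay":0,"az":0,"tx":-0.001,"ty":0,"tz":0,"fingers":0.0}]'
```

```text
time_s: 12.75
tcp_pos: [0.5657, -0.0735, -0.0212]
eef_rot: [-70.7, 89.9, 12.1]
contact_force: [0.3, -1.2, 5.8]
gripper_width: 0.0006
time_s: 12.95
tcp_pos: [0.5651, -0.0736, -0.0208]
eef_rot: [-10.0, 90.0, 72.9]
contact_force: [0.6, -0.2, 0.7]
gripper_width: 0.0002
```

The upward force disappears when I raise 1 mm, so the tips were just touching the bench here. I'll raise a little more and push on.

```bash
python3 -m creep '[{"ax":0,"ay":0,"az":0,"tx":-0.0015,"ty":0,"tz":0.004,"fingers":0.0},{"ax":0,"ay":0,"az":0,"tx":-0.0015,"ty":0,"tz":0.009,"fingers":0.0},{"ax":0,"ay":0,"az":0,"tx":-0.0015,"ty":0,"tz":0.014,"fingers":0.0},{"ax":0,"ay":0,"az":0,"tx":-0.0015,"ty":0,"tz":0.019,"fingers":0.0},{"ax":0,"ay":0,"az":0,"tx":-0.0015,"ty":0,"tz":0.024,"fingers":0.0}]'
python3 go.py -.13 0 -.02 90
python3 - <<'E'
from h import *
c=cap('side')
cv2.imwrite('pics/side11c.png',cv2.resize(c['pixels'][235:335,245:345],None,fx=6,fy=6,interpolation=cv2.INTER_CUBIC)[:600])
E
```

```text
time_s: 13.45
tcp_pos: [0.5679, -0.0497, -0.0194]
eef_rot: [107.7, 90.0, -169.5]
contact_force: [0.4, -1.7, -0.0]
gripper_width: 0.0005
shift [ 0.0006 -0.0003  0.0289] turn [ 0.13 -0.01 -0.02]
now gauge -0.1589 0.0003 -0.0194 F [ 0.38 -1.67 -0.04] t 13.45
```

View pics/side11c.png

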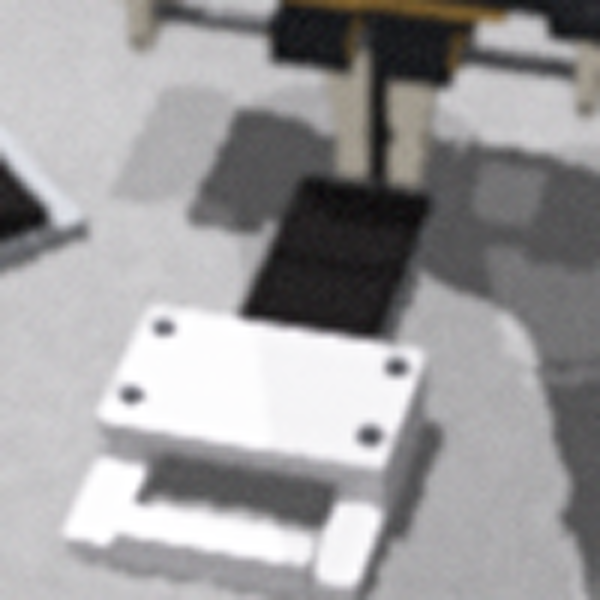

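The pad slid under the roof cleanly, pushing at 1.7 N with no vertical force.

```bash
python3 -m creep '[{"ax":0,"ay":0,"az":0,"tx":0,"ty":0,"tz":0.006,"fingers":0.0},{"ax":0,"ay":0,"az":0,"tx":0,"ty":0,"tz":0.012,"fingers":0.0},{"ax":0,"ay":0,"az":0,"tx":0,"ty":0,"tz":0.018,"fingers":0.0},{"ax":0,"ay":0,"az":0,"tx":0,"ty":0,"tz":0.024,"fingers":0.0},{"ax":0,"ay":0,"az":0,"tx":0,"ty":0,"tz":0.030,"fingers":0.0}]'
python3 -m creep '[{"ax":0,"ay":0,"az":0,"tx":0,"ty":0,"tz":0.005,"fingers":0.0},{"ax":0,"ay":0,"az":0,"tx":0,"ty":0,"tz":0.010,"fingers":0.0},{"ax":0,"ay":0,"az":0,"tx":0,"ty":0,"tz":0.015,"fingers":0.0},{"ax":0,"ay":0,"az":0,"tx":0,"ty":0,"tz":0.020,"fingers":0.0},{"ax":0,"ay":0,"az":0,"tx":0,"ty":0,"tz":0.025,"fingers":0.0}]'
python3 go.py -.0845 0 -.02 90
python3 - <<'E'
from h import *
c=cap('side')
cv2.imwrite('pics/side12c.png',cv2.resize(c['pixels'][235:335,245:345],None,fx=6,fy=6,interpolation=cv2.INTER_CUBIC)[:600])
E
```

```text
time_s: 14.0
tcp_pos: [0.5718, -0.0199, -0.0192]
eef_rot: [154.6, 90.0, -122.6]
contact_force: [-0.7, -2.3, 1.0]
gripper_width: 0.0006
time_s: 14.5
tcp_pos: [0.5749, 0.0047, -0.0192]
eef_rot: [111.4, 90.0, -165.8]
contact_force: [0.5, -1.9, -0.5]
gripper_width: 0.0007
shift [ 0.0008 -0.0003  0.0196] turn [ 0.12 -0.   -0.  ]
now gauge -0.1041 0.0002 -0.0192 F [ 0.47 -1.9  -0.45] t 14.5
```

View pics/side12c.png

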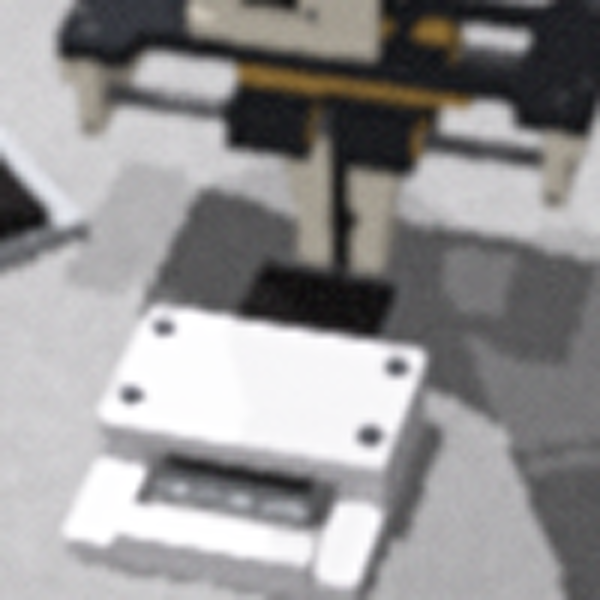

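The lead plate edge now shows in the gap behind the roof at about (240,495) in the crop. About 20 mm remain, so I'll slow down.

```bash
python3 -m creep '[{"ax":0,"ay":0,"az":0,"tx":0,"ty":0,"tz":0.003,"fingers":0.0},{"ax":0,"ay":0,"az":0,"tx":0,"ty":0,"tz":0.006,"fingers":0.0},{"ax":0,"ay":0,"az":0,"tx":0,"ty":0,"tz":0.009,"fingers":0.0},{"ax":0,"ay":0,"az":0,"tx":0,"ty":0,"tz":0.012,"fingers":0.0},{"ax":0,"ay":0,"az":0,"tx":0,"ty":0,"tz":0.014,"fingers":0.0}]'
python3 -m creep '[{"ax":0,"ay":0,"az":0,"tx":0,"ty":0,"tz":0.001,"fingers":0.0},{"ax":0,"ay":0,"az":0,"tx":0,"ty":0,"tz":0.002,"fingers":0.0},{"ax":0,"ay":0,"az":0,"tx":0,"ty":0,"tz":0.002,"fingers":0.0}]'
python3 go.py -.0845 0 -.02 90
```

```text
time_s: 15.05
tcp_pos: [0.5767, 0.0185, -0.0192]
eef_rot: [-33.3, 90.0, 49.5]
contact_force: [-0.2, -2.0, 0.2]
gripper_width: 0.0004
time_s: 15.35
tcp_pos: [0.5769, 0.0204, -0.0192]
eef_rot: [-41.8, 90.0, 41.1]
contact_force: [-1.4, -1.1, -0.4]
gripper_width: 0.0004
shift [ 0.0008 -0.0002  0.0038] turn [0.12 0.   0.  ]
now gauge -0.0883 0.0002 -0.0192 F [-1.36 -1.13 -0.41] t 15.35
```

Run:
```python
from h import *
c=cap('side')
cv2.imwrite('pics/side13c.png',cv2.resize(c['pixels'][285:335,250:310],None,fx=12,fy=12,interpolation=cv2.INTER_CUBIC)[:600])
```

```text
(no output)
```

View pics/side13c.png

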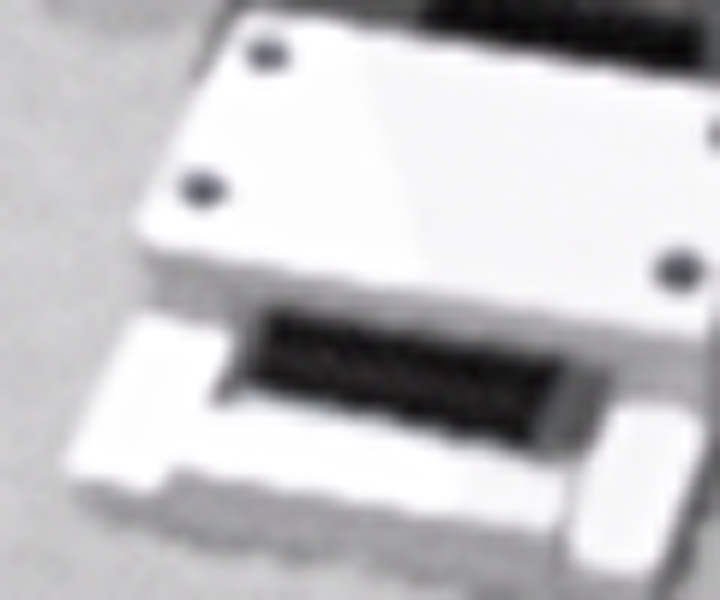

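```bash
python3 -m creep '[{"ax":0,"ay":0,"az":0,"tx":0,"ty":0,"tz":0.001,"fingers":0.0},{"ax":0,"ay":0,"az":0,"tx":0,"ty":0,"tz":0.002,"fingers":0.0},{"ax":0,"ay":0,"az":0,"tx":0,"ty":0,"tz":0.002,"fingers":0.0}]'
python3 -m creep '[{"ax":0,"ay":0,"az":0,"tx":0,"ty":0,"tz":0.001,"fingers":0.0},{"ax":0,"ay":0,"az":0,"tx":0,"ty":0,"tz":0.001,"fingers":0.0}]'
```

```text
time_s: 15.7
tcp_pos: [0.5772, 0.0223, -0.0192]
eef_rot: [-39.6, 90.0, 43.2]
contact_force: [-0.3, -1.6, -0.4]
gripper_width: 0.0007
time_s: 15.9
tcp_pos: [0.5773, 0.0233, -0.0193]
eef_rot: [45.4, 90.0, 128.2]
contact_force: [-1.0, -1.9, 0.8]
gripper_width: 0.0006
```

```bash
python3 -m creep '[{"ax":0,"ay":0,"az":0,"tx":0,"ty":0,"tz":0.001,"fingers":0.0},{"ax":0,"ay":0,"az":0,"tx":0,"ty":0,"tz":0.001,"fingers":0.0}]'
```

```text
time_s: 16.1
tcp_pos: [0.5774, 0.0243, -0.0192]
eef_rot: [-43.3, 90.0, 39.5]
contact_force: [-0.4, -1.9, 0.5]
gripper_width: 0.0002
```

```bash
python3 -m creep '[{"ax":0,"ay":0,"az":0,"tx":0,"ty":0,"tz":0.001,"fingers":0.0},{"ax":0,"ay":0,"az":0,"tx":0,"ty":0,"tz":0.001,"fingers":0.0}]'
```

```text
time_s: 16.3
tcp_pos: [0.5775, 0.0254, -0.0192]
eef_rot: [-42.0, 90.0, 40.9]
contact_force: [0.2, -1.8, -0.6]
gripper_width: 0.0002
```

```bash
python3 -m creep '[{"ax":0,"ay":0,"az":0,"tx":0,"ty":0,"tz":0.001,"fingers":0.0},{"ax":0,"ay":0,"az":0,"tx":0,"ty":0,"tz":0.001,"fingers":0.0}]'
```

```text
time_s: 16.5
tcp_pos: [0.5778, 0.0264, -0.019]
eef_rot: [-73.9, 90.0, 8.9]
contact_force: [-1.5, -1.5, 3.9]
gripper_width: 0.0005
```

```bash
python3 -m creep '[{"ax":0,"ay":0,"az":0,"tx":0,"ty":0,"tz":0.001,"fingers":0.0},{"ax":0,"ay":0,"az":0,"tx":0,"ty":0,"tz":0.001,"fingers":0.0}]'
```

```text
time_s: 16.7
tcp_pos: [0.5781, 0.0272, -0.0188]
eef_rot: [-92.0, 90.0, -9.1]
contact_force: [-1.7, -2.7, 5.1]
gripper_width: 0.0001
```

```bash
python3 go.py -.0845 0 -.02 90
python3 - <<'E'
from sd import *
c=cap('side')
cv2.imwrite('pics/side14c.png',cv2.resize(c['pixels'][255:335,245:345],None,fx=7,fy=7,interpolation=cv2.INTER_CUBIC)[:600])
for v in range(262,294,1):
    print(v,[(g(bydepth(c,u,v)).round(0).astype(int).tolist(),int(bydepth(c,u,v)[2]*1000)) for u in (293,296,304)])
E
```

```text
shift [ 0.0012  0.     -0.0031] turn [ 0.14 -0.    0.03]
now gauge -0.0814 -0.0 -0.0188 F [-1.7  -2.72  5.14] t 16.7
262 [([-47, -3], 88), ([-52, 2], 86), ([-40, 22], 98)]
263 [([-45, -2], 87), ([-52, 2], 83), ([-47, 21], 90)]
264 [([-45, -2], 85), ([-70, -3], 66), ([-45, 21], 89)]
265 [([-46, -3], 81), ([-73, -4], 61), ([-45, 21], 87)]
266 [([-46, -3], 78), ([-69, -3], 62), ([-43, 22], 86)]
267 [([-48, -3], 75), ([-69, -3], 59), ([-45, 21], 81)]
268 [([-71, -10], 53), ([-71, -4], 55), ([-44, 21], 80)]
269 [([-73, -11], 49), ([-72, -4], 51), ([-43, 22], 78)]
270 [([-70, -10], 48), ([-69, -3], 50), ([-72, 14], 52)]
271 [([-69, -10], 46), ([-70, -3], 47), ([-71, 14], 50)]
272 [([-70, -10], 43), ([-71, -4], 44), ([-73, 13], 46)]
273 [([-73, -11], 38), ([-72, -4], 40), ([-70, 14], 45)]
274 [([-70, -10], 37), ([-71, -4], 38), ([-70, 14], 42)]
275 [([-71, -11], 34), ([-79, -6], 29), ([-73, 13], 37)]
276 [([-69, -10], 33), ([-75, -5], 29), ([-72, 14], 35)]
277 [([-73, -11], 27), ([-75, -5], 26), ([-70, 14], 34)]
278 [([-74, -12], 23), ([-73, -5], 26), ([-71, 14], 31)]
279 [([-73, -11], 21), ([-71, -4], 24), ([-68, 15], 30)]
280 [([-70, -11], 21), ([-71, -4], 21), ([-72, 13], 24)]
281 [([-72, -11], 16), ([-72, -5], 17), ([-72, 14], 21)]
282 [([-73, -12], 13), ([-71, -4], 16), ([-71, 14], 19)]
283 [([-73, -12], 10), ([-73, -5], 11), ([-71, 14], 17)]
284 [([-73, -12], 7), ([-74, -5], 8), ([-71, 14], 14)]
285 [([-66, -10], 10), ([-74, -5], 5), ([-70, 14], 12)]
286 [([-59, -8], 13), ([-64, -2], 10), ([-81, 11], 0)]
287 [([-53, -6], 16), ([-56, 0], 15), ([-64, 16], 12)]
288 [([-54, -6], 12), ([-52, 1], 16), ([-60, 17], 12)]
289 [([-47, -4], 15), ([-48, 2], 16), ([-51, 19], 17)]
290 [([-28, 1], 29), ([-29, 8], 30), ([-49, 20], 16)]
291 [([-22, 3], 32), ([-24, 9], 31), ([-46, 21], 16)]
292 [([-19, 4], 32), ([-24, 9], 28), ([-24, 26], 32)]
293 [([-17, 5], 31), ([-17, 11], 32), ([-20, 27], 33)]
```

View pics/side14c.png

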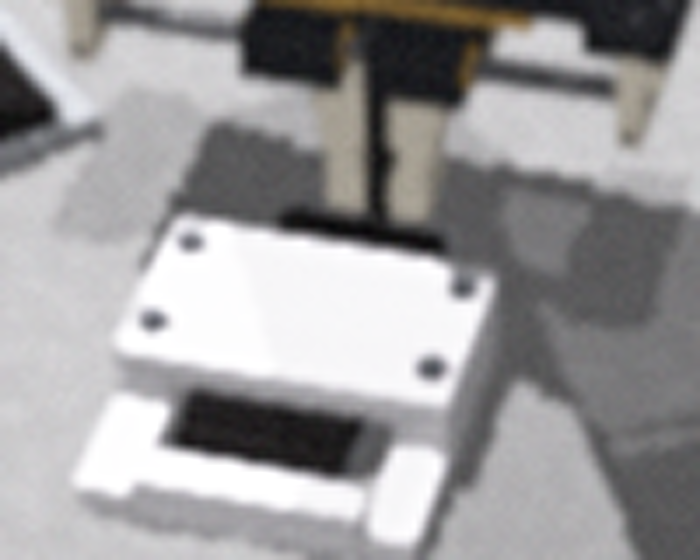

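```bash
python3 -m creep '[{"ax":0,"ay":0,"az":0,"tx":-0.001,"ty":0,"tz":0,"fingers":0.0},{"ax":0,"ay":0,"az":0,"tx":-0.001,"ty":0,"tz":0,"fingers":0.0}]'
```

```text
time_s: 16.95
tcp_pos: [0.5782, 0.0277, -0.0181]
eef_rot: [-48.1, 89.9, 34.7]
contact_force: [-0.8, 0.5, -0.4]
gripper_width: 0.0003
```

```bash
python3 -m creep '[{"ax":0,"ay":0,"az":0,"tx":0,"ty":0,"tz":0.001,"fingers":0.0},{"ax":0,"ay":0,"az":0,"tx":0,"ty":0,"tz":0.001,"fingers":0.0}]'
```

```text
time_s: 17.15
tcp_pos: [0.578, 0.0286, -0.0184]
eef_rot: [-33.3, 90.0, 49.5]
contact_force: [0.6, 0.5, 0.1]
gripper_width: 0.001
```

The force dropped while moving forward. Either the tips are now above the plate edge or the pad is free. I'll back off, lift clear and look.

```bash
python3 -m creep '[{"ax":0,"ay":0,"az":0,"tx":0,"ty":0,"tz":-0.005,"fingers":0.0},{"ax":0,"ay":0,"az":0,"tx":0,"ty":0,"tz":-0.015,"fingers":0.0},{"ax":0,"ay":0,"az":0,"tx":0,"ty":0,"tz":-0.030,"fingers":0.0},{"ax":0,"ay":0,"az":0,"tx":-0.01,"ty":0,"tz":-0.05,"fingers":0.0},{"ax":0,"ay":0,"az":0,"tx":-0.02,"ty":0,"tz":-0.07,"fingers":0.0}]'
python3 - <<'E'
from sd import *
c=cap('side','side15.png')
cv2.imwrite('pics/side15c.png',cv2.resize(c['pixels'][255:335,245:345],None,fx=7,fy=7,interpolation=cv2.INTER_CUBIC)[:600])
E
```

```text
time_s: 17.65
tcp_pos: [0.5683, -0.043, 0.0016]
eef_rot: [108.8, 89.9, -168.3]
contact_force: [0.9, 0.6, 0.3]
gripper_width: 0.0003
```

View pics/side15c.png

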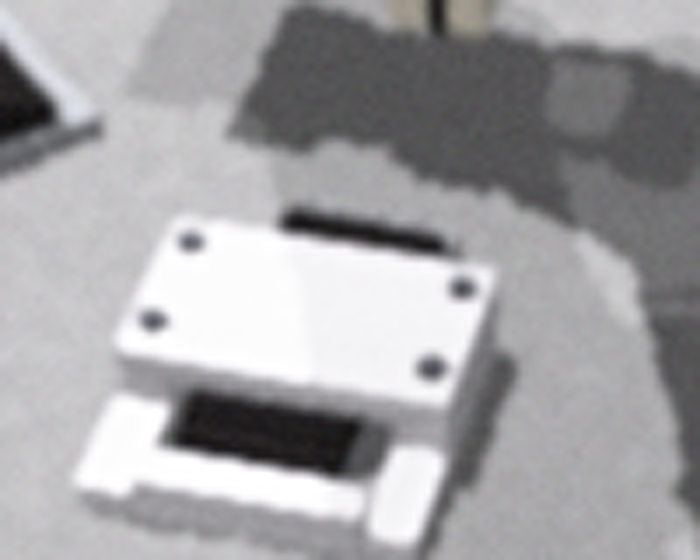

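```bash
python3 -m creep '[{"ax":0,"ay":0,"az":0,"tx":-0.02,"ty":0.01,"tz":-0.035,"fingers":0.0},{"ax":0,"ay":0,"az":0,"tx":-0.04,"ty":0.02,"tz":-0.075,"fingers":0.0},{"ax":0,"ay":0,"az":0,"tx":-0.06,"ty":0.035,"tz":-0.115,"fingers":0.0},{"ax":0,"ay":0,"az":0,"tx":-0.08,"ty":0.05,"tz":-0.155,"fingers":0.0},{"ax":0,"ay":0,"az":0,"tx":-0.1,"ty":0.065,"tz":-0.195,"fingers":0.0}]'
python3 -m creep '[{"ax":0,"ay":0,"az":0,"tx":0,"ty":0.015,"tz":-0.04,"fingers":0.0},{"ax":0,"ay":0,"az":0,"tx":0,"ty":0.03,"tz":-0.08,"fingers":0.0},{"ax":0,"ay":0,"az":0,"tx":0,"ty":0.045,"tz":-0.12,"fingers":0.0},{"ax":0,"ay":0,"az":0,"tx":0,"ty":0.06,"tz":-0.16,"fingers":0.0},{"ax":0,"ay":0,"az":0,"tx":0,"ty":0.06,"tz":-0.18,"fingers":0.0}]'
python3 - <<'E'
from sd import *
c=cap('top','top16.png')
cv2.imwrite('pics/top16c.png',cv2.resize(c['pixels'][185:265,200:300],None,fx=7,fy=7,interpolation=cv2.INTER_CUBIC)[:600])
E
```

```text
time_s: 18.2
tcp_pos: [0.4786, -0.2287, 0.1026]
eef_rot: [-52.4, 90.0, 30.4]
contact_force: [1.9, -0.3, -0.3]
gripper_width: 0.0001
time_s: 18.7
tcp_pos: [0.3951, -0.4004, 0.1017]
eef_rot: [66.4, 90.0, 149.1]
contact_force: [0.4, -0.4, 0.3]
gripper_width: 0.0002
```

View pics/top16c.png

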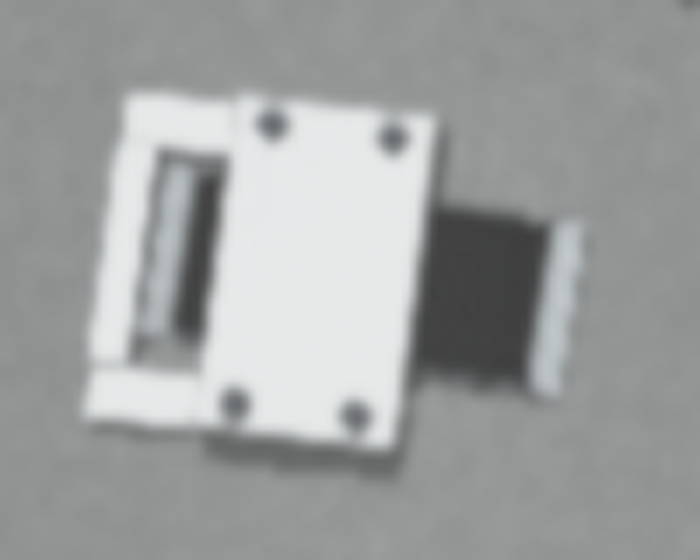

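View pics/top16.png

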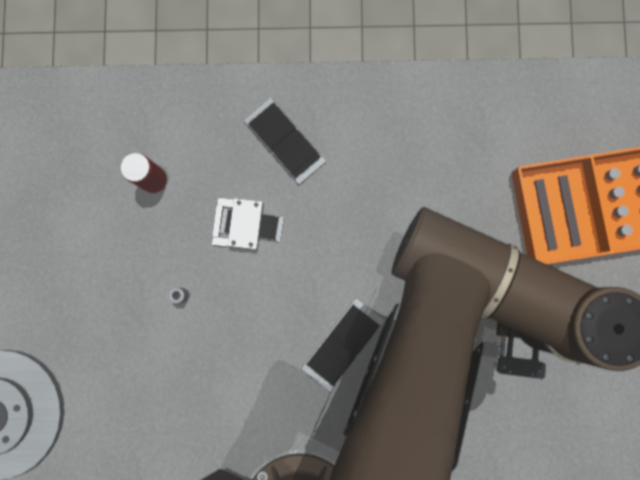

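The top view shows the pad in the passage. The tail plate edge is (583,219)–(557,396) in the crop, the lead plate's outer edge about (166,163)–(139,335), and the stop's top edge (159,150)–(130,360).

Run:
```python
from sd import *
c=load('top'); f=lambda P,z: sg(P,z,off=(200,185),s=(7,7),c=c)
print('roof',f([(237,95),(437,116),(400,449),(203,425)],.0315))
print('tail',f([(583,219),(557,396)],.006),'blk tail',f([(549,222),(528,388)],.016))
print('lead',f([(166,163),(139,335)],.006),'stop top edge',f([(159,150),(130,360)],.018))
im=c['pixels'][200:245,210:250];cv2.imwrite('pics/w.png',cv2.resize(im,None,fx=13,fy=13,interpolation=cv2.INTER_CUBIC))
```

```text
roof [array([ 31.8, -49.6]), array([-28.7, -50.2]), array([-30.5,  50.1]), array([28.6, 49.8])]
tail [array([-73.4, -27.6]), array([-72.3,  26.9])] blk tail [array([-64.3, -24.3]), array([-64.3,  26.3])]
lead [array([ 55.3, -30. ]), array([56.3, 23.3])] stop top edge [array([ 55.5, -32.1]), array([55.6, 32.1])]
```

View pics/w.png

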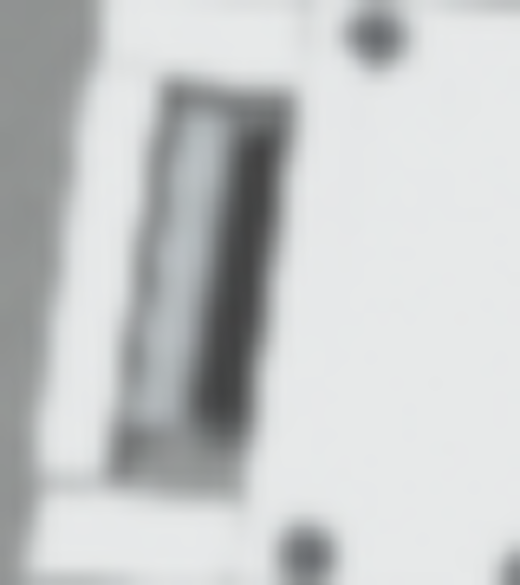

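Run:
```python
from h import *
s=r.get_state(); print(s['time_s'],s['contact_force'],s['qd'].round(2) if hasattr(s['qd'],'round') else s['qd'])
print(order.close_job())
```

```text
18.75 [ 0.78005385 -2.79280684  1.24385779] [ 3.32 -0.83 -1.6  -0.41  0.74 -4.54]
the job is handed in; nothing more can be done
None
```

The pad is in the gauge's passage, in contact with the stop or within about 1 mm of it, and the job is handed in at 18.75 s. No verdict was reported.

I pushed the smallest pad sideways with the shut fingers until it was centred and parallel to the passage. I then pushed it from its tail through the mouth to the stop, and backed the hand well away.

**Last check (top view, gauge frame):**

| Measure | Reading | Allowed |
|---|---|---|
| Pad centre x | about −9 mm | −15 to −6 mm |
| Pad centre y | about −1 mm | ±12 mm |
| Turn from square | about 1° | 5° |

The can, socket and wrench were never approached. The can and socket sit at the same pixels as at the start. The arm hid the wrench in that last picture, so I did not check it again.

**Disagreements and doubts:**
- **Fingertip height:** the real fingertips are about 20–24 mm above the reported TCP. My first side push therefore passed over the pad without touching it. I found the true height by touching the bench lightly, and worked from that.
- **End of the push:** there was no clear force rise at the stop. About 5 N of upward force appeared in the last 2 mm, then disappeared when I raised the tool 1 mm. Contact with the stop therefore rests on the image measurements.
- **Side camera:** its readings along the pad's length differed by up to about 12 mm, so I relied on the top view for the final position.
- **At hand-in:** the arm was still settling slightly (joint speeds up to 4.5 °/s), but it was about 0.4 m clear of the pad.

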